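Check-weigh a bottle carrier on the locked hook scale

ROBOT

A 7-joint arm with a two-finger parallel gripper is mounted at the origin on the work surface. World frame = base frame: x ahead of the robot, y to its left, z up, the work surface at z = 0. Lengths are in m, angles in rad, forces in N, time in s.
With the tool pointing down it reaches from about 0.425 to 0.925 m from the base axis. Payload 6.8 kg.
Tool frame: the origin (TCP) lies between the finger pads; the fingertips stand 14 mm ahead of it and the grasp point (between the pads) lies 5 mm behind it; z points along the fingers, y is the direction in which the jaws open and shut (so a half turn about z gives the same grasp; the last joint's range is limited). The gripper opens to 85 mm and grips with 20 to 120 N. Pads are 22 mm wide; open, the fingers measure 114 mm over their backs; the gripper's body (76 mm by 85 mm) begins 54 mm behind the grasp point. The pads swing forward as they close: fully open they stand 13 mm farther back than shut.
Start: joints at [-1.212, 0.477, 0.022, 1.555, -0.011, 1.109, -0.083], TCP at [0.304, 0.603, 0.245] pointing down, gripper open.
Joint ranges: [-2.96, 2.96], [-0.34, 2.1], [-1.41, 1.46], [0.24, 2.44], [-1.37, 4.51], [0.17, 1.92], [-2.96, 2.96]. Speed limits (rad/s): [2.39, 2.39, 3.14, 3.14, 3.14, 3.14, 3.14].

INTERFACE

Orientations are given as a unit quaternion [w, x, y, z].
In Python, from station import bot gives the robot as it stands.
- The arm moves only by the shell command python3 -m crank 'ROWS' [FORCE]. ROWS is JSON, a list of rows, each a list of 3 entries, a list of its own where there are three numbers: the shift along the tool's x, y, z in m, then the turn, a rotation vector about the tool's x, y, z in degrees, then the finger opening in m, from 0 to 0.0854. A call has 1 to 10 rows; each row shifts and turns the commanded pose from where the row before left it, along the tool's axes as they then stand; what a row does not reach is not made up. A row lasts 1/8 s, in which the tool goes at most 62.5 mm and 10.7 degrees, less where a joint would pass 70% of its speed; a pose out of reach is approached as far as the arm can. A call is refused whole if a number of a shift passes 0.0625 or a number of a turn 10.7, either way. A call with a gripper value outside its range is refused whole. The fingers move at their own pace and stop on an object; FORCE is the grip in N (left out, the last holds). Time passes only in rows, so rows that do not move let the fingers close. It gives the time, the measured TCP pose, the force and the opening at its end, in the units of the state.
- bot.get_obs(): the state, without advancing time (a new reading comes with each control period).
- bot.read_camera(name): name is "scene" or "top"; returns (picture, depth): 400x640x3 uint8, red, green, blue; 400x640 float32, m along the optical axis (not along the pixel's ray), 0 where there is no reading.
- bot.calibration(name): a dict with "fx", "fy", "cx", "cy" (pixels), "extrinsics" (4x4, takes a point from camera to world coordinates). Camera axes: x right, y down, z forward; pixel columns grow to the right and rows downward; lengths in m; the calibration is good to about 2 mm. A picture is of the moment at which its call begins. calibration takes no time and is no camera call.
- bot.hand_in(): hands the job in, once; it reports no verdict.
The state is a dict: "t": time; "q": joint angles; "joint_vel": joint speeds; "joint_torque": joint torques, N m; "eef_pos": TCP position; "tool_rot": TCP orientation; "contact_force": force on the tool from outside, world axes, zero at the start; "torque": the same for the moment, N m; "gripper_width": opening from 0.0 (shut) to 1.0 (fully open).
Only numpy, scipy, OpenCV 4.12 (cv2) and the standard library are available. Lean on these libraries where they do the work, as an engineer would, in place of code of your own. Each camera call takes 0.05 s, during which the arm holds its last target.

TASK

Free the hook scale by turning its lock knob clockwise until you feel it drop into its notch, and put every tall white bottle on the bench upright into a compartment of the aluminium carrier. Hang the loaded carrier by its bar on the two scale hooks, easing it down gently, let go and wait until the pointer has settled with the full weight showing. Then lift it off, stand it flat and centred on the empty sheet pan, and turn the knob back to its parked stop, leaving the other things on the bench as they are.

Things in the scene. Friction and masses are not known exactly. Their poses are not given: they have to be found in the camera images.
- bottle1_mid (a point): one of up to four identical white plastic bottles with a black lid, a plain cylinder 40 mm in diameter and 88 mm tall, about 0.1 kg (filled low, so steady), standing on the bench to the robot's right; this point is its centre, 44 mm above its foot. Two to four of them are there
- bottle2_mid (a point): one of up to four identical white plastic bottles with a black lid, a plain cylinder 40 mm in diameter and 88 mm tall, about 0.1 kg (filled low, so steady), standing on the bench to the robot's right; this point is its centre, 44 mm above its foot. Two to four of them are there
- bottle3_mid (a point): one of up to four identical white plastic bottles with a black lid, a plain cylinder 40 mm in diameter and 88 mm tall, about 0.1 kg (filled low, so steady), standing on the bench to the robot's right; this point is its centre, 44 mm above its foot. Two to four of them are there
- bottle4_mid (a point): one of up to four identical white plastic bottles with a black lid, a plain cylinder 40 mm in diameter and 88 mm tall, about 0.1 kg (filled low, so steady), standing on the bench to the robot's right; this point is its centre, 44 mm above its foot. Two to four of them are there
- carrier_bar (a point): middle of the carrier's bar, the place to grip it (fingers closing across it). Aluminium carrier, loose, about 0.3 kg; frame: x across, y along the bar, z up. Round steel bar 12 mm thick, 230 mm long, axis 118 mm above the carrier's underside, on two thin posts at y = -77 and +77 mm, its ends sticking out beyond them. Loaded bottles' lids lie 27 mm below its axis
- cell1 (a point): centre of the floor of carrier compartment 1 of 4 (axes as the carrier's; 30 mm to the side of the bar in x, 37 mm from its middle in y, 115 mm below its axis). Open above, 57 mm (x) by 70 mm (y), for one bottle. The carrier's tray is 124 mm (x) by 150 mm (y) outside, walls 45 mm high and 3 mm thick, floor 3 mm
- cell2 (a point): centre of the floor of carrier compartment 2 of 4 (axes as the carrier's; 30 mm to the side of the bar in x, 37 mm from its middle in y, 115 mm below its axis). Open above, 57 mm (x) by 70 mm (y), for one bottle. The carrier's tray is 124 mm (x) by 150 mm (y) outside, walls 45 mm high and 3 mm thick, floor 3 mm
- cell3 (a point): centre of the floor of carrier compartment 3 of 4 (axes as the carrier's; 30 mm to the side of the bar in x, 37 mm from its middle in y, 115 mm below its axis). Open above, 57 mm (x) by 70 mm (y), for one bottle. The carrier's tray is 124 mm (x) by 150 mm (y) outside, walls 45 mm high and 3 mm thick, floor 3 mm
- cell4 (a point): centre of the floor of carrier compartment 4 of 4 (axes as the carrier's; 30 mm to the side of the bar in x, 37 mm from its middle in y, 115 mm below its axis). Open above, 57 mm (x) by 70 mm (y), for one bottle. The carrier's tray is 124 mm (x) by 150 mm (y) outside, walls 45 mm high and 3 mm thick, floor 3 mm
- hook_seat (a point): where the middle of the carrier's bar rests on the two hooks (190 mm above the bench unloaded; sinks with them). y runs along the hanging bar, x from the open front of the hooks towards the column, z up. The wire hooks are at y = -95 and +95 mm, 182 mm free between them (the carrier's posts pass between, the bar's ends lie on them); upward-open valleys catch a bar 20 mm off in x
- scale: the hook scale, fixed on the bench; origin on the bench under hook_seat, same axes. Hook tips in front (x = -28 mm) rise 18 mm above hook_seat. Crossbar behind at x = +100 mm, column 50 mm wide and 330 mm tall at x = +135 mm. Bring the carrier in from the front (-x), its bar some 45 mm above hook_seat and its tray passing between the hooks, then lower it. Base 12 mm high
- hooks (a joint): how far the hooks and pointer have sunk, m: 0 unloaded, up to 0.05. Spring of 250 N/m after a 0.4 N preload: an empty carrier gives about 10 mm, a loaded one 16 to 31 mm. While the lock is on, the hooks cannot sink more than about 1 mm
- knob_grip (a point): grip point of the lock knob, on its vertical axis, 74 mm above the bench: a black bar grip 48 mm long, 12 mm wide and 30 mm tall (51 to 81 mm above the bench), on a white housing 45 mm high and 100 mm square beside the scale. Frame: x along the bar grip (turns with it), z up
- lock_knob (a joint): knob angle, rad: 0 at its parked stop (locked), grows clockwise seen from above, up to 2.9. Somewhere from 0.8 to 2.3, unseen and different each time, is one notch: turning takes about 0.06 N m, but within 0.2 rad before it that vanishes and the knob pulls itself on, and centres if let go. Only there is the scale free. Leaving it takes about 0.35 N m, and cannot be done under load
- pan: the empty aluminium sheet pan, fixed on the bench, 180 mm (x) by 220 mm (y), rim 14 mm high, floor 3 mm thick; origin at the centre of its underside
- squat_jar: short wide amber jar with a black lid, 57 mm in diameter and 48 mm tall, standing among the bottles: not to be moved; origin at the centre of its underside
- beaker: amber cup, 72 mm wide and 85 mm tall, a bystander; origin at the centre of its underside
- label_roll: paper roll lying flat, 90 mm wide and 40 mm tall, a bystander; origin at the centre of its underside
- lid_stack: stack of black lids, 42 mm wide and 55 mm tall, a bystander; origin at the centre of its underside
Not all that is in view belongs to the job. What is shaped like the part that bears bottle2_mid but red is not meant.

How it is judged:
By the outcome, as a careful person would: the job done as asked, in the order asked, and still so for the second after the job is handed in, with the robot touching nothing.
Of bottle1, bottle2, bottle3, bottle4 only 2 to 4 are there at a start; the rules pass over those that are not, and their reading is None.
At some moment in a run one of bottle1, bottle2, bottle3, bottle4, carrier may be knocked a few centimetres aside while the robot is not near it.
It also fails if it takes over 210 s, if anything falls off the work surface, if the arm or the gripper's body presses on something with over 40 N, if the wrist force passes 120 N, or if a joint passes its speed limit or range.

## Working session

There is one attempt and no reset: what is moved stays moved. The work goes in short steps, Python scripts to look and compute and a shell command to move; the robot and the scene stay as the last step left them, time stands still between calls to the robot, and variables do not carry over. Pictures are saved under pics/ and viewed, and the job is handed in when it is done.

```bash
ls; mkdir -p pics
python3 - <<'E'
from station import bot
import cv2,numpy as np
print(bot.get_obs())
for n in("scene","top"):
    im,d=bot.read_camera(n); c=bot.calibration(n)
    cv2.imwrite(f"pics/{n}0.png",im[:,:,::-1]); np.savez(f"/tmp/{n}0.npz",im=im,d=d)
    print(n,c)
E
```

```text
pics
{'t': 0.0, 'q': array([-1.21207141,  0.47778668,  0.02232073,  1.55647578, -0.01152527,
        1.10929163, -0.0830575 ]), 'joint_vel': array([ 2.57173525e-03,  1.85114251e-05, -7.99353839e-04, -2.95429814e-04,
        9.18146922e-04, -6.30668960e-04, -1.35067792e-03]), 'joint_torque': array([-6.17586047e-04, -5.96454763e+01,  1.60755124e+00, -2.81187558e+01,
        1.24324544e-02,  9.56291333e-03,  5.47572355e-06]), 'eef_pos': array([0.30352157, 0.6022621 , 0.24432404]), 'tool_rot': array([-1.60680583e-04,  2.31264896e-01,  9.72890388e-01, -9.02820221e-04]), 'contact_force': array([ 0.07278794, -0.72890962, -0.20474329]), 'torque': array([ 0.02292046, -0.01753484, -0.00096067]), 'gripper_width': 0.9997192699666221}
scene {'fx': 443.4933290419096, 'fy': 443.4933290419096, 'cx': 321.6615068550703, 'cy': 200.32586870924777, 'extrinsics': array([[ 0.0085253 ,  0.66880904, -0.74338536,  1.34697535],
       [ 0.99995531, -0.00266478,  0.00907025,  0.01987121],
       [ 0.00408531, -0.74342947, -0.66880187,  0.82746257],
       [ 0.        ,  0.        ,  0.        ,  1.        ]])}
top {'fx': 401.2296651391014, 'fy': 401.2296651391014, 'cx': 315.2726172411228, 'cy': 201.4096142322045, 'extrinsics': array([[ 1.21680062e-02, -9.86866762e-01,  1.61077413e-01,
         3.44525178e-01],
       [-9.99878600e-01, -1.04405706e-02,  1.15663449e-02,
         5.84083983e-04],
       [-9.73270123e-03, -1.61198598e-01, -9.86873997e-01,
         1.34959176e+00],
       [ 0.00000000e+00,  0.00000000e+00,  0.00000000e+00,
         1.00000000e+00]])}
```

View pics/scene0.png

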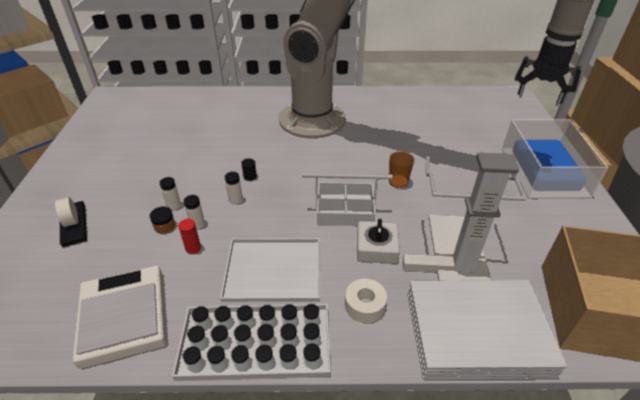

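View pics/top0.png

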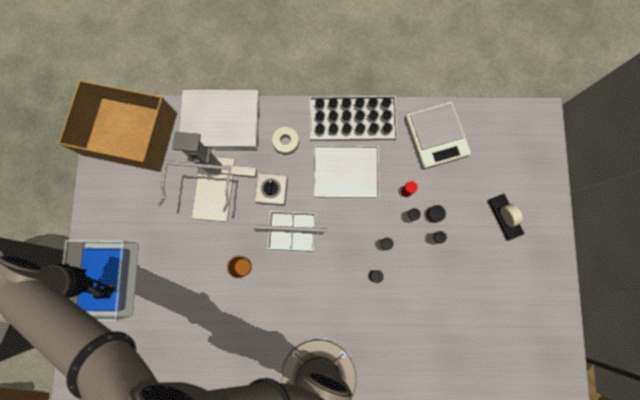

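```bash
cat > h.py <<'E'
import numpy as np, cv2
from station import bot
from scipy.spatial.transform import Rotation as R
def ray(n,u,v,z):
    c=bot.calibration(n);E=c["extrinsics"]
    d=E[:3,:3]@np.array([(u-c["cx"])/c["fx"],(v-c["cy"])/c["fy"],1.]);o=E[:3,3]
    return o+d*(z-o[2])/d[2]
def proj(n,p):
    c=bot.calibration(n);E=c["extrinsics"]
    q=E[:3,:3].T@(np.array(p,float)-E[:3,3]);return np.array([c["fx"]*q[0]/q[2]+c["cx"],c["fy"]*q[1]/q[2]+c["cy"]])
def crop(im,u0,u1,v0,v1,s,fn):
    cv2.imwrite(fn,cv2.resize(im[v0:v1,u0:u1,::-1],None,fx=s,fy=s,interpolation=cv2.INTER_CUBIC))
def blobs(im,fn,u0,u1,v0,v1,amin=20):
    m=fn(im.astype(int)).astype(np.uint8);k=np.zeros_like(m);k[v0:v1,u0:u1]=m[v0:v1,u0:u1]
    n,l,st,ce=cv2.connectedComponentsWithStats(k)
    return [(ce[i].round(1).tolist(),st[i].tolist()) for i in range(1,n) if st[i,4]>=amin]
def world2tool(dp):
    r=R.from_quat(np.roll(bot.get_obs()["tool_rot"],-1));return r.inv().apply(dp)
def state():
    o=bot.get_obs();r=R.from_quat(np.roll(o["tool_rot"],-1)).as_matrix()
    print("t",round(o["t"],2),"p",o["eef_pos"].round(4),"F",o["contact_force"].round(2),"M",o["torque"].round(3),"w",round(o["gripper_width"],3))
    print("tool x",r[:,0].round(3),"y",r[:,1].round(3),"z",r[:,2].round(3),"q",np.round(o["q"],2))
E
python3 - <<'E'
from h import *
s=np.load("/tmp/scene0.npz");t=np.load("/tmp/top0.npz")
crop(t["im"],350,480,170,290,5,"pics/c1.png")
crop(t["im"],150,350,120,290,4,"pics/c2.png")
crop(s["im"],300,530,140,290,3.4,"pics/c3.png")
dark=lambda a:(a.max(2)<70)
print(blobs(t["im"],dark,360,460,170,290))
print(blobs(t["im"],lambda a:(a[...,0]>a[...,2]+60)&(a[...,0]>90),200,460,170,290))
state()
E
```

```text
[([435.1, 213.5], [426, 206, 19, 16, 242]), ([413.0, 214.0], [406, 209, 14, 11, 110]), ([438.6, 237.0], [432, 232, 14, 11, 119]), ([385.7, 243.5], [380, 239, 13, 11, 106]), ([375.0, 275.7], [369, 271, 13, 11, 108])]
[([410.9, 186.8], [404, 181, 14, 13, 138]), ([242.2, 266.5], [234, 257, 17, 19, 226])]
t 0.1 p [0.3036 0.6023 0.2444] F [0.   0.28 0.62] M [ 0.048 -0.002  0.042] w 1.002
tool x [-0.893  0.45  -0.   ] y [ 0.45   0.893 -0.002] z [-0.001 -0.001 -1.   ] q [-1.21  0.48  0.02  1.56 -0.01  1.11 -0.08]
```

View pics/c1.png

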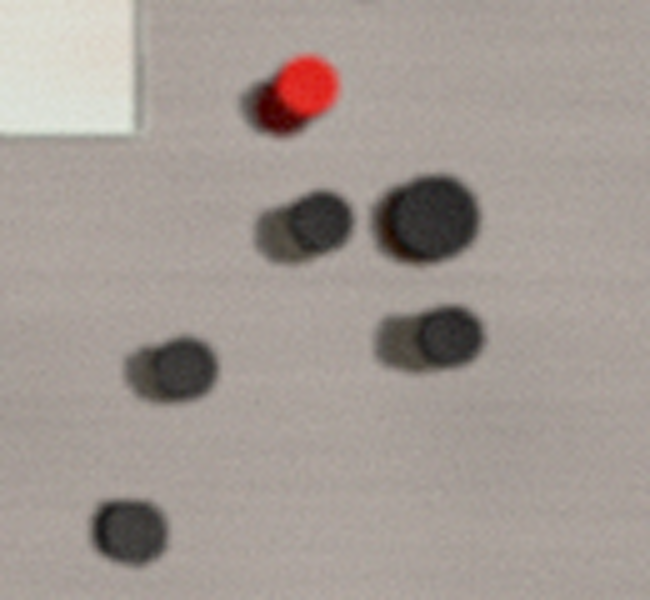

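View pics/c2.png

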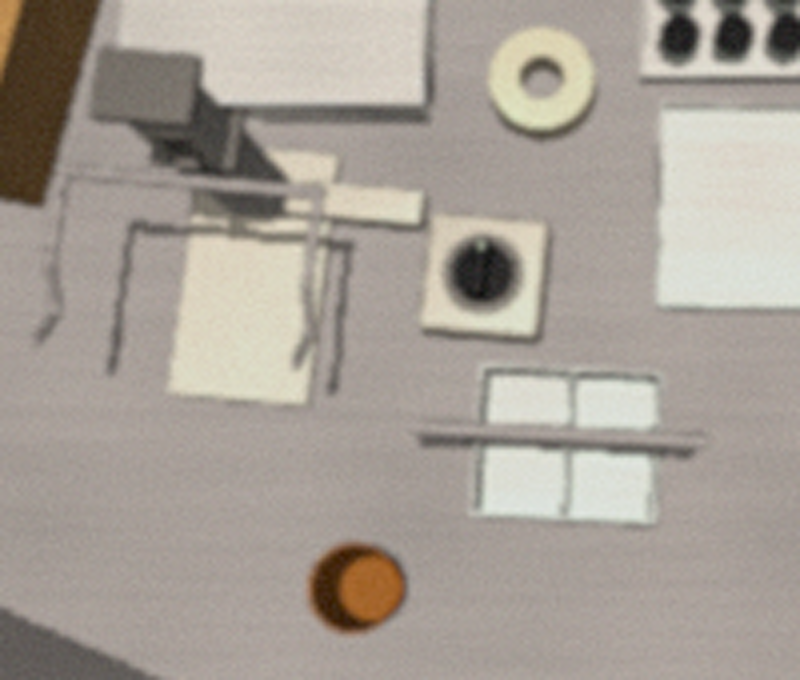

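View pics/c3.png

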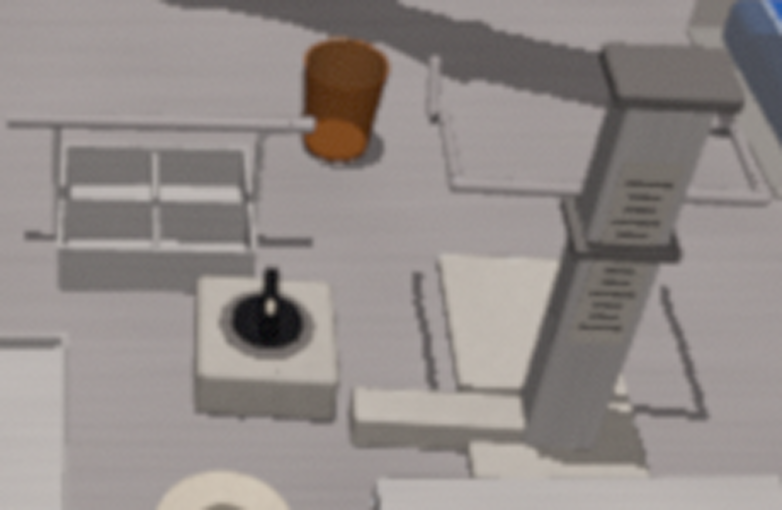

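Run:
```python
from h import *
s=np.load("/tmp/scene0.npz");t=np.load("/tmp/top0.npz")
for n,(u,v) in dict(b1=(385.7,243.5),b2=(413,214),b3=(438.6,237)).items():
    print(n,ray("top",u,v,.088).round(4))
print("stack",ray("top",375,275.7,.055).round(4),"squat",ray("top",435.1,213.5,.048).round(4),"beaker",ray("top",242,266.5,.085).round(3),"red",ray("top",410.9,186.8,.088).round(3))
print(blobs(s["im"],lambda a:a.max(2)<65,150,265,150,240))
for u,v in [(168,184),(192.5,202),(232.5,178)]: print(ray("scene",u,v,.088).round(4))
a,b=ray("top",254.7,229,.118),ray("top",326.3,230.5,.118);print("bar",a.round(4),b.round(4),np.linalg.norm(a-b))
a,b=ray("scene",302.5,177,.118),ray("scene",391.5,177,.118);print("bar sc",a.round(4),b.round(4),np.linalg.norm(a-b))
# tray corners z .045
for u,v in [(270.5,212),(315,214),(314.5,251),(268,249)]: print("tray",ray("top",u,v,.045).round(4))
# housing corners z .045
H=[(258,174),(287,176),(285,204.5),(255.5,202)]
P=[ray("top",u,v,.045) for u,v in H];print("hous",np.round(P,4).tolist(),np.mean(P,0).round(4))
# pan corners
P=[ray("top",u,v,.014) for u,v in [(314.5,147.5),(377.5,147),(378.5,196.5),(314,197.5)]];print("pan",np.round(P,4).tolist(),np.mean(P,0).round(4))
# hooks: tips at z .208
print("hooktips",ray("top",160,204.5,.208).round(4),ray("top",225,211,.208).round(4))
print("hook back",ray("top",167,165,.19).round(4),ray("top",231,168,.19).round(4))
P=[ray("top",u,v,.012) for u,v in [(192,217),(226,221)]];print("base front",np.round(P,4).tolist())
crop(t["im"],240,300,160,220,10,"pics/c4.png")
crop(t["im"],150,250,140,230,8,"pics/c5.png")
crop(s["im"],350,410,210,265,10,"pics/c6.png")
crop(s["im"],410,530,140,290,4,"pics/c7.png")
```

```text
b1 [ 0.4194 -0.2065  0.088 ]
b2 [ 0.5134 -0.2942  0.088 ]
b3 [ 0.4416 -0.3722  0.088 ]
stack [ 0.3193 -0.1764  0.055 ] squat [ 0.5212 -0.3755  0.048 ] beaker [0.343 0.241 0.085] red [ 0.601 -0.29   0.088]
[([248.8, 169.4], [242, 159, 15, 22, 261]), ([231.8, 177.9], [225, 172, 14, 13, 141]), ([167.1, 183.5], [160, 178, 15, 12, 152]), ([191.3, 201.7], [184, 195, 16, 14, 173]), ([161.1, 215.8], [150, 207, 23, 19, 338])]
[ 0.4602 -0.3681  0.088 ]
[ 0.53   -0.2903  0.088 ]
[ 0.4361 -0.2045  0.088 ]
bar [0.4575 0.2006 0.118 ] [ 0.4553 -0.02    0.118 ] 0.22053711021090447
bar sc [ 0.4696 -0.0184  0.118 ] [0.4704 0.2079 0.118 ] 0.22627138931255564
tray [0.5207 0.1625 0.045 ]
tray [0.5156 0.0163 0.045 ]
tray [0.3952 0.0164 0.045 ]
tray [0.3998 0.1669 0.045 ]
hous [[0.6481, 0.2081, 0.045], [0.6422, 0.1111, 0.045], [0.5461, 0.1154, 0.045], [0.5534, 0.213, 0.045]] [0.5975 0.1619 0.045 ]
pan [[0.7509, 0.0212, 0.014], [0.7546, -0.1958, 0.014], [0.5816, -0.1969, 0.014], [0.5759, 0.0207, 0.014]] [ 0.6657 -0.0877  0.014 ]
hooktips [0.5171 0.4627 0.208 ] [0.5001 0.2734 0.208 ]
hook back [0.6392 0.4579 0.19  ] [0.6318 0.2661 0.19  ]
base front [[0.5053, 0.4307, 0.012], [0.493, 0.3153, 0.012]]
```

View pics/c4.png

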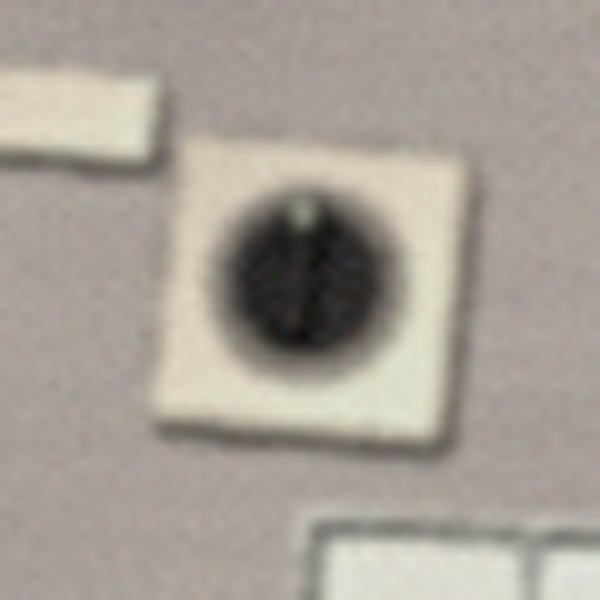

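View pics/c5.png

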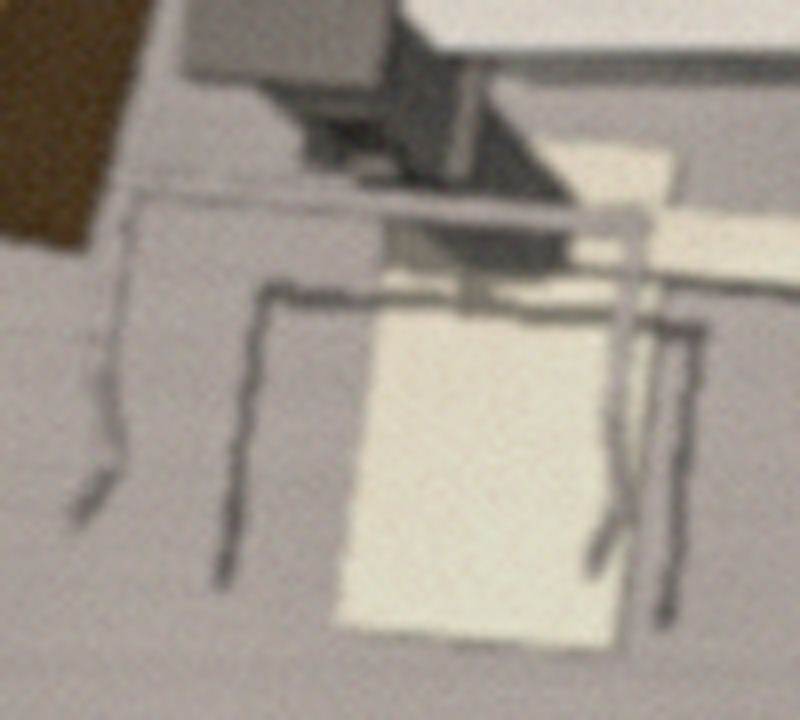

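View pics/c6.png

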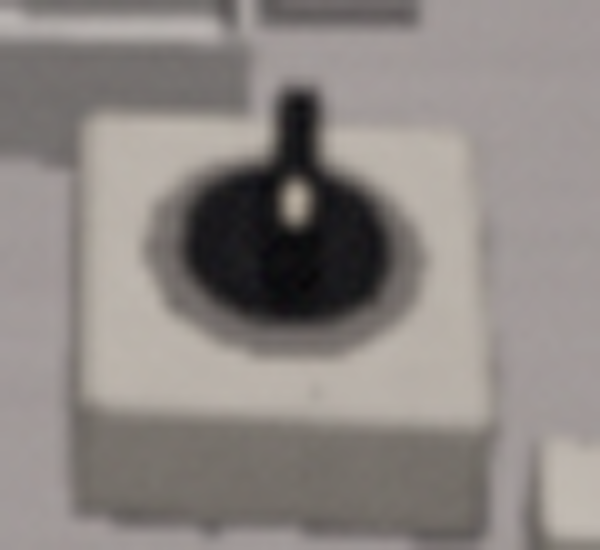

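View pics/c7.png

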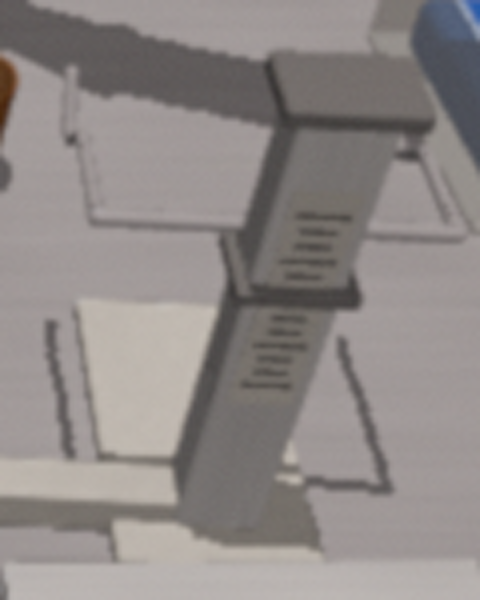

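Run:
```python
from h import *
def pt(n,d,u,v):
    c=bot.calibration(n);E=c["extrinsics"];z=d[int(round(v)),int(round(u))]
    return (E@np.array([(u-c["cx"])/c["fx"]*z,(v-c["cy"])/c["fy"]*z,z,1]))[:3].round(4)
s=np.load("/tmp/scene0.npz");t=np.load("/tmp/top0.npz")
for q in [(230,320),(450,330),(340,300),(500,300),(385,244),(413,214),(439,237),(270,187),(290,230),(346,170),(346,195),(362,170),(374,187),(345,192)]: print("top",q,pt("top",t["d"],*q))
for q in [(300,230),(200,270),(120,130),(270,270),(232,176),(192,200),(168,182),(379,226),(346,177),(330,178),(375,250),(366,285)]: print("scene",q,pt("scene",s["d"],*q))
# bar from depth
for n,D,(u0,u1,v0,v1) in (("top",t["d"],(245,335,222,240)),("scene",s["d"],(298,396,168,186))):
    P=np.array([[*pt(n,D,u,v),u,v] for v in range(v0,v1) for u in range(u0,u1)])
    P=P[(P[:,2]>.1)&(P[:,2]<.135)];print(n,len(P),P.mean(0).round(4),P.min(0),P.max(0))
```

```text
top (230, 320) [0.1707 0.289  0.0023]
top (450, 330) [ 0.149  -0.4232  0.0018]
top (340, 300) [ 0.239  -0.0682  0.0065]
top (500, 300) [ 0.2452 -0.5908 -0.0013]
top (385, 244) [ 0.4176 -0.2037  0.0917]
top (413, 214) [ 0.513  -0.2936  0.0905]
top (439, 237) [ 0.4418 -0.374   0.0859]
top (270, 187) [0.598  0.1627 0.0765]
top (290, 230) [0.4556 0.0917 0.1179]
top (346, 170) [ 0.6762 -0.0884 -0.0021]
top (346, 195) [ 0.5866 -0.0877  0.0084]
top (362, 170) [ 0.677  -0.1437 -0.003 ]
top (374, 187) [ 0.6166 -0.1838  0.0015]
top (345, 192) [ 0.5965 -0.0842  0.0103]
scene (300, 230) [ 0.5439 -0.026   0.0018]
scene (200, 270) [ 0.6721 -0.26   -0.0013]
scene (120, 130) [ 0.0654 -0.6487 -0.0027]
scene (270, 270) [ 0.6777 -0.093   0.0045]
scene (232, 176) [ 0.4222 -0.2084  0.0836]
scene (192, 200) [ 0.5197 -0.2941  0.0854]
scene (168, 182) [ 0.4488 -0.3715  0.0853]
scene (379, 226) [0.6063 0.1654 0.0786]
scene (346, 177) [0.4687 0.0922 0.117 ]
scene (330, 178) [0.3322 0.0565 0.0029]
scene (375, 250) [0.6505 0.1545 0.0431]
scene (366, 285) [0.7491 0.1254 0.0395]
top 298 [4.608000e-01 9.180000e-02 1.226000e-01 2.899060e+02 2.281644e+02] [ 4.509e-01 -2.210e-02  1.059e-01  2.530e+02  2.250e+02] [4.702e-01 2.056e-01 1.300e-01 3.270e+02 2.320e+02]Traceback (most recent call last):
  File "<stdin>", line 10, in <module>
  File "<stdin>", line 3, in pt
ValueError: time passes only in moves, steps and waits
```

```bash
python3 -m crank '[[[-0.0416,-0.0283,-0.007],[0,0,0],0.0854],[[-0.0416,-0.0283,-0.007],[0,0,0],0.0854],[[-0.0416,-0.0283,-0.007],[0,0,0],0.0854],[[-0.0416,-0.0283,-0.007],[0,0,0],0.0854],[[-0.0416,-0.0283,-0.007],[0,0,0],0.0854],[[-0.0416,-0.0283,-0.007],[0,0,0],0.0854],[[-0.0416,-0.0283,-0.007],[0,0,0],0.0854],[[-0.0416,-0.0283,-0.007],[0,0,0],0.0854],[[0,0,0],[0,0,-10],0.0854],[[0,0,0],[0,0,-10],0.0854]]' 40; python3 -c "
from h import *
state()"
```

```text
t: 1.35
eef_pos: [0.4992, 0.2499, 0.301]
tool_rot: [-0.0, 0.057, 0.998, -0.0]
contact_force: [0.5, 0.7, 1.2]
gripper_width: 0.997
t 1.35 p [0.4992 0.2499 0.301 ] F [0.49 0.74 1.17] M [0.069 0.001 0.03 ] w 0.997
tool x [-0.994  0.114  0.   ] y [ 0.114  0.994 -0.   ] z [-0. -0. -1.] q [-0.68  0.23  0.12  1.78 -0.03  1.13  0.91]
```

```bash
python3 -m crank '[[[0,0,0],[0,0,-4.5],0.0854],[[-0.052,-0.0428,0],[0,0,0],0.0854],[[-0.052,-0.0428,0],[0,0,0],0.0854],[[0,0,0.05],[0,0,0],0.0854],[[0,0,0.05],[0,0,0],0.0854],[[0,0,0.03],[0,0,0],0.0854],[[0,0,0.02],[0,0,0],0.0854],[[0,0,0],[0,0,0],0.0854]]'
python3 - <<'E'
from h import *
state()
s,_=bot.read_camera("scene");t,_=bot.read_camera("top")
crop(s,330,440,130,270,5,"pics/k1.png");crop(t,230,310,150,230,8,"pics/k2.png")
p=bot.get_obs()["eef_pos"];print(proj("scene",p),proj("top",p))
E
```

```text
t: 2.35
eef_pos: [0.5909, 0.1672, 0.1494]
tool_rot: [-0.002, 0.02, 1.0, -0.001]
contact_force: [-0.1, 0.7, 0.1]
gripper_width: 1.001
t 2.35 p [0.5909 0.1672 0.1494] F [-0.06  0.69  0.12] M [-0.021 -0.012  0.043] w 1.001
tool x [-0.999  0.039  0.004] y [ 0.039  0.999 -0.002] z [-0.004 -0.002 -1.   ] q [-0.49  0.48  0.15  1.8  -0.09  0.87  1.24]
[382.31833687 199.20316014] [265.29108271 183.87013404]
```

View pics/k1.png

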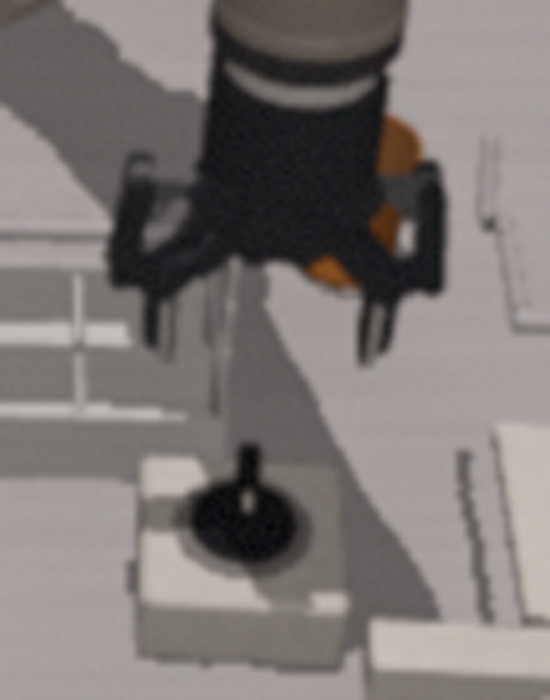

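View pics/k2.png

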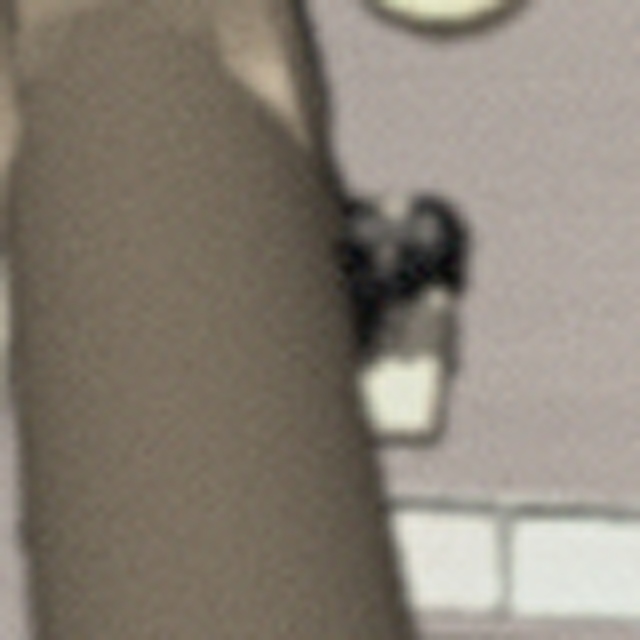

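Run:
```python
from h import *
print(ray("scene",379.8,218.8,.081),ray("scene",379.6,229,.081),ray("scene",379.6,232.5,.081))
print(ray("top",270.2,180,.081),ray("top",269.8,194.8,.081),ray("top",270,187.5,.06))
```

```text
[0.58431461 0.16937576 0.081     ] [0.61854566 0.16527305 0.081     ] [0.62991879 0.16407009 0.081     ]
[0.62022742 0.16214218 0.081     ] [0.57157439 0.16195596 0.081     ] [0.59965317 0.16471149 0.06      ]
```

```bash
python3 -m crank '[[[-0.011,-0.0027,0],[0,0,1.5],0.0854],[[0,0,0.03],[0,0,0],0.0854],[[0,0,0.03],[0,0,0],0.0854],[[0,0,0.016],[0,0,0],0.0854],[[0,0,0],[0,0,0],0.0854],[[0,0,0],[0,0,0],0.0854]]'
python3 - <<'E'
from h import *
state()
s,_=bot.read_camera("scene")
crop(s,330,440,150,270,5,"pics/k3.png")
E
```

```text
t: 3.2
eef_pos: [0.6044, 0.1647, 0.0765]
tool_rot: [0.001, 0.033, 0.999, 0.0]
contact_force: [-0.8, -0.3, 0.3]
gripper_width: 0.999
t 3.2 p [0.6044 0.1647 0.0765] F [-0.78 -0.28  0.26] M [-0.037  0.02   0.038] w 0.999
tool x [-0.998  0.066 -0.002] y [0.066 0.998 0.001] z [ 0.002  0.001 -1.   ] q [-0.47  0.6   0.14  1.81 -0.12  0.74  1.24]
```

View pics/k3.png

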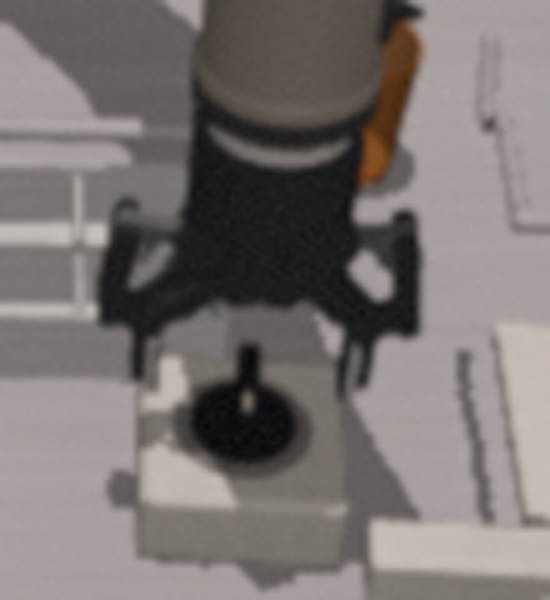

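```bash
python3 -m crank '[[[0,0,0.003],[0,0,0],0.03],[[0,0,0],[0,0,0],0.02],[[0,0,0],[0,0,0],0.008],[[0,0,0],[0,0,0],0.008],[[0,0,0],[0,0,0],0.005],[[0,0,0],[0,0,0],0.005],[[0,0,0],[0,0,0],0.005]]' 30
python3 - <<'E'
from h import *
state()
s,_=bot.read_camera("scene")
crop(s,330,440,150,270,5,"pics/k4.png")
E
```

```text
t: 4.12
eef_pos: [0.6034, 0.1653, 0.0725]
tool_rot: [0.0, 0.033, 0.999, 0.0]
contact_force: [-0.9, 3.3, 1.1]
gripper_width: 0.135
t 4.12 p [0.6034 0.1653 0.0725] F [-0.94  3.26  1.09] M [ 0.754  0.036 -0.238] w 0.135
tool x [-0.998  0.065 -0.   ] y [0.065 0.998 0.001] z [ 0.     0.001 -1.   ] q [-0.47  0.6   0.14  1.81 -0.12  0.73  1.24]
```

View pics/k4.png

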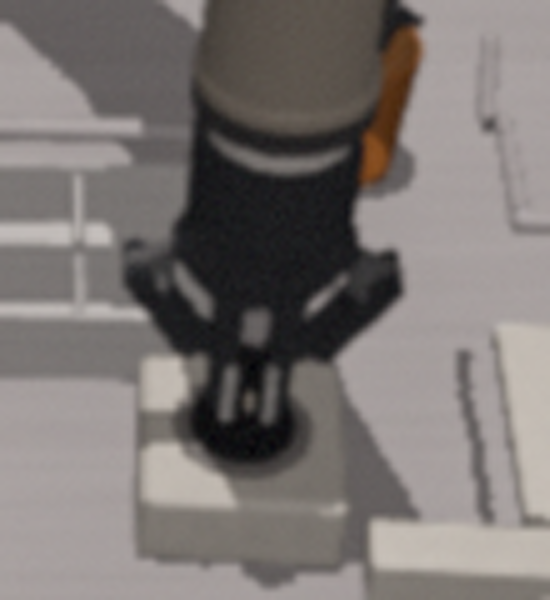

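```bash
python3 -m crank '[[[0,0.0008,0],[0,0,5],0.005],[[0,0,0],[0,0,5],0.005],[[0,0,0],[0,0,5],0.005],[[0,0,0],[0,0,0],0.005]]'; python3 -c "
from h import *
state()"; python3 -m crank '[[[0,0,0],[0,0,5],0.005],[[0,0,0],[0,0,5],0.005],[[0,0,0],[0,0,5],0.005],[[0,0,0],[0,0,5],0.005],[[0,0,0],[0,0,0],0.005],[[0,0,0],[0,0,0],0.005]]';python3 -c "
from h import *
state()"
```

```text
t: 4.68
eef_pos: [0.6034, 0.1652, 0.0725]
tool_rot: [0.0, 0.162, 0.987, -0.0]
contact_force: [-1.0, 1.4, 3.4]
gripper_width: 0.133
t 4.67 p [0.6034 0.1652 0.0725] F [-1.03  1.39  3.38] M [ 0.375  0.185 -0.164] w 0.133
tool x [-0.947  0.321 -0.   ] y [ 0.321  0.947 -0.   ] z [ 0. -0. -1.] q [-0.52  0.61  0.21  1.82 -0.18  0.74  1.03]
t: 5.42
eef_pos: [0.6032, 0.165, 0.0725]
tool_rot: [-0.0, 0.331, 0.944, -0.0]
contact_force: [-1.6, 1.3, 4.9]
gripper_width: 0.135
t 5.42 p [0.6032 0.165  0.0725] F [-1.63  1.28  4.93] M [ 0.215  0.389 -0.127] w 0.135
tool x [-0.781  0.624  0.   ] y [ 0.624  0.781 -0.   ] z [-0. -0. -1.] q [-0.59  0.62  0.3   1.82 -0.26  0.74  0.75]
```

```bash
cat > /tmp/s.sh <<'E'
python3 -c "
from h import *
o=bot.get_obs();r=R.from_quat(np.roll(o['tool_rot'],-1)).as_matrix()
print('  YAW turned %.1f Mz %.3f F'%(86.2-np.degrees(np.arctan2(r[1,1],r[0,1])),o['torque'][2]),o['contact_force'].round(1),'M',o['torque'].round(2),'t',round(o['t'],2),'jt7',o['joint_torque'][6].round(3))"
E
python3 -m crank '[[[0,0,0],[0,0,4],0.005],[[0,0,0],[0,0,0],0.005]]'>/dev/null; bash /tmp/s.sh
python3 -m crank '[[[0,0,0],[0,0,4],0.005],[[0,0,0],[0,0,0],0.005]]'>/dev/null; bash /tmp/s.sh
python3 -m crank '[[[0,0,0],[0,0,4],0.005],[[0,0,0],[0,0,0],0.005]]'>/dev/null; bash /tmp/s.sh
python3 -m crank '[[[0,0,0],[0,0,4],0.005],[[0,0,0],[0,0,0],0.005]]'>/dev/null; bash /tmp/s.sh
python3 -m crank '[[[0,0,0],[0,0,4],0.005],[[0,0,0],[0,0,0],0.005]]'>/dev/null; bash /tmp/s.sh
```

```text
YAW turned 38.9 Mz -0.119 F [-1.7  1.2  6.3] M [ 0.22  0.41 -0.12] t 5.67 jt7 -0.102
  YAW turned 42.9 Mz -0.072 F [-2.5  1.4  5.8] M [ 0.22  0.44 -0.07] t 5.92 jt7 -0.167
  YAW turned 46.9 Mz -0.101 F [-2.6  1.1  5.9] M [ 0.21  0.46 -0.1 ] t 6.17 jt7 -0.111
  YAW turned 50.9 Mz -0.100 F [-1.7  0.4  5.2] M [ 0.21  0.41 -0.1 ] t 6.42 jt7 -0.172
  YAW turned 54.9 Mz -0.111 F [-2.7  0.4  5.6] M [ 0.18  0.46 -0.11] t 6.67 jt7 -0.108
```

```bash
python3 -m crank '[[[0,0,0],[0,0,3],0.005],[[0,0,0],[0,0,0],0.005]]'>/dev/null; bash /tmp/s.sh
python3 -m crank '[[[0,0,0],[0,0,3],0.005],[[0,0,0],[0,0,0],0.005]]'>/dev/null; bash /tmp/s.sh
python3 -m crank '[[[0,0,0],[0,0,3],0.005],[[0,0,0],[0,0,0],0.005]]'>/dev/null; bash /tmp/s.sh
python3 -m crank '[[[0,0,0],[0,0,3],0.005],[[0,0,0],[0,0,0],0.005]]'>/dev/null; bash /tmp/s.sh
python3 -m crank '[[[0,0,0],[0,0,3],0.005],[[0,0,0],[0,0,0],0.005]]'>/dev/null; bash /tmp/s.sh
```

```text
YAW turned 57.8 Mz -0.074 F [-2.7  1.   6.4] M [ 0.14  0.52 -0.07] t 6.92 jt7 -0.068
  YAW turned 60.8 Mz -0.066 F [-2.5  0.6  6.4] M [ 0.2   0.51 -0.07] t 7.17 jt7 -0.053
  YAW turned 63.8 Mz -0.113 F [-2.7  0.1  6.3] M [ 0.16  0.6  -0.11] t 7.42 jt7 -0.063
  YAW turned 66.8 Mz -0.043 F [-2.3  1.8  6.4] M [ 0.18  0.58 -0.04] t 7.67 jt7 -0.089
  YAW turned 69.8 Mz -0.142 F [-3.  -0.1  6.3] M [ 0.19  0.56 -0.14] t 7.92 jt7 -0.034
```

```bash
python3 -m crank '[[[0,0,0],[0,0,3],0.005],[[0,0,0],[0,0,0],0.005]]'>/dev/null; bash /tmp/s.sh
python3 -m crank '[[[0,0,0],[0,0,3],0.005],[[0,0,0],[0,0,0],0.005]]'>/dev/null; bash /tmp/s.sh
```

```text
YAW turned 72.8 Mz -0.089 F [-3.2  0.8  5.8] M [ 0.13  0.58 -0.09] t 8.18 jt7 -0.076
  YAW turned 75.8 Mz -0.060 F [-2.9  0.9  6.8] M [ 0.16  0.63 -0.06] t 8.43 jt7 -0.124
```

```bash
for i in 1; do :; done
python3 -m crank '[[[0,0,0],[0,0,3],0.005],[[0,0,0],[0,0,0],0.005]]'>/dev/null; bash /tmp/s.sh
python3 -m crank '[[[0,0,0],[0,0,3],0.005],[[0,0,0],[0,0,0],0.005]]'>/dev/null; bash /tmp/s.sh
python3 -m crank '[[[0,0,0],[0,0,3],0.005],[[0,0,0],[0,0,0],0.005]]'>/dev/null; bash /tmp/s.sh
python3 -m crank '[[[0,0,0],[0,0,3],0.005],[[0,0,0],[0,0,0],0.005]]'>/dev/null; bash /tmp/s.sh
```

```text
YAW turned 78.9 Mz -0.130 F [-2.6  1.   7.5] M [ 0.17  0.67 -0.13] t 8.68 jt7 -0.032
  YAW turned 81.9 Mz -0.089 F [-3.1  0.2  7.5] M [ 0.11  0.69 -0.09] t 8.93 jt7 -0.06
  YAW turned 84.9 Mz -0.098 F [-3.4 -0.5  7.6] M [ 0.17  0.71 -0.1 ] t 9.18 jt7 -0.015
  YAW turned 87.8 Mz -0.088 F [-2.9  1.2  7.2] M [ 0.08  0.66 -0.09] t 9.43 jt7 -0.068
```

Run:
```python
from h import *
s,_=bot.read_camera("scene")
crop(s,330,440,150,270,5,"pics/k5.png")
```

```text
(no output)
```

View pics/k5.png

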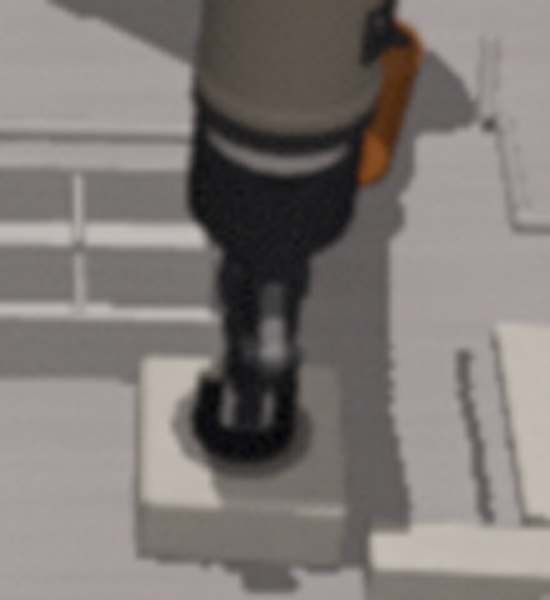

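```bash
python3 -m crank '[[[0,0,0],[0,0,3],0.005],[[0,0,0],[0,0,0],0.005]]'>/dev/null; bash /tmp/s.sh
python3 -m crank '[[[0,0,0],[0,0,3],0.005],[[0,0,0],[0,0,0],0.005]]'>/dev/null; bash /tmp/s.sh
python3 -m crank '[[[0,0,0],[0,0,3],0.005],[[0,0,0],[0,0,0],0.005]]'>/dev/null; bash /tmp/s.sh
python3 -m crank '[[[0,0,0],[0,0,3],0.005],[[0,0,0],[0,0,0],0.005]]'>/dev/null; bash /tmp/s.sh
```

```text
YAW turned 90.8 Mz -0.140 F [-4.2  0.1  7.3] M [ 0.15  0.72 -0.14] t 9.72 jt7 -0.044
  YAW turned 93.9 Mz -0.080 F [-3.7  0.5  7. ] M [ 0.17  0.69 -0.08] t 9.97 jt7 -0.029
  YAW turned 96.8 Mz -0.135 F [-4.3  0.7  6.9] M [ 0.11  0.73 -0.14] t 10.22 jt7 -0.029
  YAW turned 99.8 Mz -0.058 F [-4.6 -0.3  8. ] M [ 0.17  0.84 -0.06] t 10.47 jt7 -0.13
```

```bash
python3 -m crank '[[[0,0,0],[0,0,3],0.005],[[0,0,0],[0,0,0],0.005]]'>/dev/null; bash /tmp/s.sh
python3 -m crank '[[[0,0,0],[0,0,3],0.005],[[0,0,0],[0,0,0],0.005]]'>/dev/null; bash /tmp/s.sh
```

```text
YAW turned 102.8 Mz -0.090 F [-4.4  0.6  7.7] M [ 0.2   0.77 -0.09] t 10.72 jt7 -0.062
  YAW turned 105.8 Mz -0.043 F [-3.8  0.5  8.5] M [ 0.12  0.83 -0.04] t 10.97 jt7 -0.094
```

```bash
python3 -m crank '[[[0,0,0],[0,0,3],0.005],[[0,0,0],[0,0,0],0.005]]'>/dev/null; bash /tmp/s.sh
python3 -m crank '[[[0,0,0],[0,0,3],0.005],[[0,0,0],[0,0,0],0.005]]'>/dev/null; bash /tmp/s.sh
python3 -m crank '[[[0,0,0],[0,0,3],0.005],[[0,0,0],[0,0,0],0.005]]'>/dev/null; bash /tmp/s.sh
```

```text
YAW turned 108.8 Mz 0.049 F [-4.4  1.2  8.8] M [0.13 0.9  0.05] t 11.22 jt7 -0.169
  YAW turned 111.9 Mz -0.238 F [-3.5  0.7  7.9] M [ 0.15  0.88 -0.24] t 11.47 jt7 -0.002
  YAW turned 114.9 Mz -0.198 F [-4.9  1.1  8.8] M [ 0.2   0.86 -0.2 ] t 11.72 jt7 0.021
```

```bash
python3 -m crank '[[[0,0,0],[0,0,3],0.005],[[0,0,0],[0,0,0],0.005]]'>/dev/null; bash /tmp/s.sh
python3 -m crank '[[[0,0,0],[0,0,3],0.005],[[0,0,0],[0,0,0],0.005]]'>/dev/null; bash /tmp/s.sh
```

```text
YAW turned 117.9 Mz -0.194 F [-4.7  1.8  7.6] M [ 0.2   0.96 -0.19] t 11.97 jt7 0.051
  YAW turned 120.9 Mz -0.207 F [-4.9  0.4  8.9] M [ 0.19  0.95 -0.21] t 12.22 jt7 0.066
```

```bash
python3 -m crank '[[[0,0,0],[0,0,2],0.005],[[0,0,0],[0,0,0],0.005]]'>/dev/null; bash /tmp/s.sh
python3 -m crank '[[[0,0,0],[0,0,0],0.005],[[0,0,0],[0,0,0],0.005]]'>/dev/null; bash /tmp/s.sh
```

```text
YAW turned 122.8 Mz -0.165 F [-4.3  2.3  8.3] M [ 0.21  0.95 -0.17] t 12.47 jt7 0.046
  YAW turned 122.8 Mz -0.133 F [-5.6  2.   8.7] M [ 0.22  0.99 -0.13] t 12.72 jt7 0.158
```

```bash
python3 -m crank '[[[0,0,0],[0,0,1.5],0.005],[[0,0,0],[0,0,0],0.005],[[0,0,0],[0,0,0],0.005]]'>/dev/null; bash /tmp/s.sh
python3 -m crank '[[[0,0,0],[0,0,1.5],0.005],[[0,0,0],[0,0,0],0.005],[[0,0,0],[0,0,0],0.005]]'>/dev/null; bash /tmp/s.sh
```

```text
YAW turned 124.3 Mz -0.139 F [-5.2  0.5  9.6] M [ 0.2   0.96 -0.14] t 13.1 jt7 0.134
  YAW turned 125.8 Mz -0.131 F [-4.8  1.7  9.2] M [ 0.21  0.97 -0.13] t 13.47 jt7 0.141
```

```bash
python3 -m crank '[[[0,0,0],[0,0,1.5],0.005],[[0,0,0],[0,0,0],0.005],[[0,0,0],[0,0,0],0.005]]'>/dev/null; bash /tmp/s.sh
python3 -m crank '[[[0,0,0],[0,0,1.5],0.005],[[0,0,0],[0,0,0],0.005],[[0,0,0],[0,0,0],0.005]]'>/dev/null; bash /tmp/s.sh
```

```text
YAW turned 127.3 Mz -0.058 F [-5.   1.8  8.5] M [ 0.25  1.03 -0.06] t 13.85 jt7 0.056
  YAW turned 128.8 Mz 0.033 F [-5.7  1.5  8.9] M [0.19 1.   0.03] t 14.22 jt7 -0.062
```

```bash
python3 -m crank '[[[0,0,0],[0,0,0],0.03],[[0,0,0],[0,0,0],0.05],[[0,0,0],[0,0,0],0.05],[[0,0,-0.02],[0,0,0],0.05],[[0,0,-0.04],[0,0,0],0.05],[[0,0,-0.06],[0,0,0],0.05],[[0,0,-0.06],[0,0,0],0.05],[[0,0,0],[0,0,0],0.05]]'
python3 - <<'E'
from h import *
state()
s,_=bot.read_camera("scene")
crop(s,330,440,150,270,5,"pics/k6.png")
E
```

```text
t: 15.22
eef_pos: [0.6064, 0.1648, 0.2588]
tool_rot: [0.0, 0.916, 0.4, 0.005]
contact_force: [-0.4, 0.2, 0.0]
gripper_width: 0.582
t 15.22 p [0.6064 0.1648 0.2588] F [-0.42  0.21  0.02] M [-0.021  0.029 -0.039] w 0.582
tool x [0.679 0.734 0.009] y [ 0.734 -0.679  0.005] z [ 0.01   0.004 -1.   ] q [-1.    0.52  0.91  1.71 -0.45  1.13 -0.7 ]
```

View pics/k6.png

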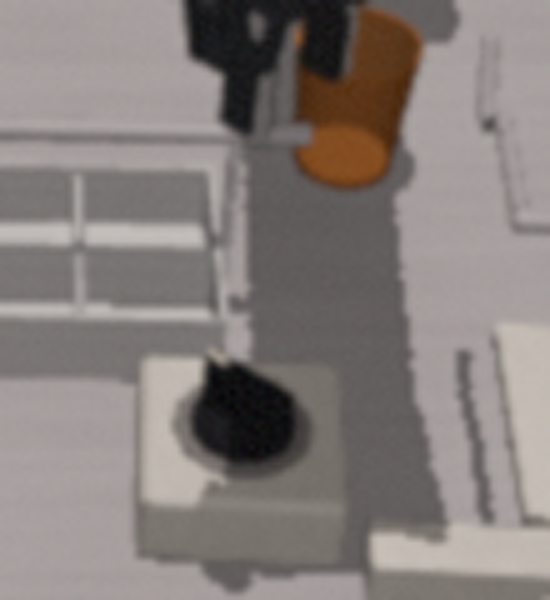

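```bash
python3 -m crank '[[[0,0,0],[0,0,-10.2],0.06],[[0,0,0],[0,0,-10.2],0.06],[[0,0,0],[0,0,-10.2],0.06],[[0,0,0],[0,0,-10.2],0.06],[[0,0,0],[0,0,-10.2],0.06],[[0,0,0],[0,0,-10.2],0.06],[[0,0,0],[0,0,-10.2],0.06],[[0,0,0],[0,0,-10.2],0.06],[[0,0,0],[0,0,-10.2],0.06],[[0,0,0],[0,0,-10.2],0.06]]' 40
python3 -m crank '[[[0,0,0],[0,0,-10.2],0.06],[[0,0,0],[0,0,-10.2],0.06],[[0,0,0],[0,0,-10.2],0.06],[[0,0,0],[0,0,0],0.06]]'
python3 - <<'E'
from h import *
state()
s,_=bot.read_camera("scene");t,_=bot.read_camera("top")
crop(s,140,300,140,270,5,"pics/b1.png");crop(t,150,350,130,290,4,"pics/b2.png")
for n,im in(("s",s),("t",t)):np.save(f"/tmp/{n}1.npy",im)
E
```

```text
t: 16.52
eef_pos: [0.6025, 0.165, 0.2512]
tool_rot: [-0.001, 0.262, 0.965, -0.001]
contact_force: [0.3, -0.2, 1.1]
gripper_width: 0.699
t: 17.02
eef_pos: [0.6027, 0.1649, 0.2515]
tool_rot: [-0.001, 0.002, 1.0, -0.0]
contact_force: [0.3, -0.1, -0.0]
gripper_width: 0.698
t 17.02 p [0.6027 0.1649 0.2515] F [ 0.26 -0.05 -0.  ] M [-0.022 -0.002  0.009] w 0.698
tool x [-1.     0.004  0.002] y [ 0.004  1.    -0.001] z [-0.002 -0.001 -1.   ] q [-0.63  0.4   0.35  1.69 -0.15  1.08  1.34]
```

View pics/b1.png

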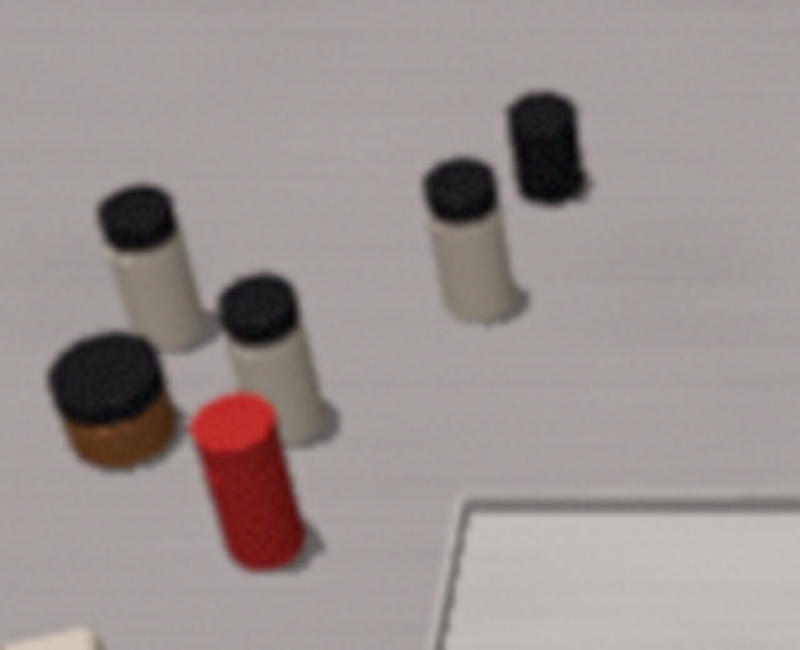

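View pics/b2.png

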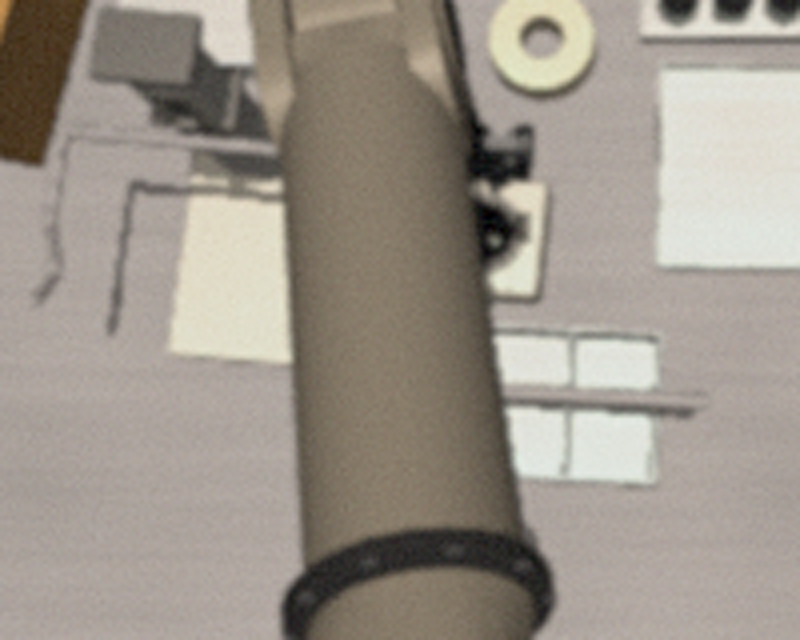

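Run:
```python
from h import *
for u,v in [(236.6,204),(200.4,228.4),(175.6,210)]: p=ray("scene",u,v,0);print((p-[.02*.97,0,0]).round(4))
# lid top ellipse back edge (v min)
for u,v in [(232,171.5),(191.5,195),(167.3,177)]: print("lidback",(ray("scene",u,v,.088)+[.02,0,0]).round(4))
```

```text
[ 0.4221 -0.2039  0.    ]
[ 0.5158 -0.2854  0.    ]
[ 0.4456 -0.3663  0.    ]
lidback [ 0.4284 -0.2097  0.088 ]
lidback [ 0.5237 -0.2982  0.088 ]
lidback [ 0.4513 -0.3771  0.088 ]
```

```bash
python3 -m crank '[[[0.0224,-0.0464,0.005],[0,0,0],0.062],[[0.0224,-0.0464,0.005],[0,0,0],0.062],[[0.0224,-0.0464,0.005],[0,0,0],0.062],[[0.0224,-0.0464,0.005],[0,0,0],0.062],[[0.0224,-0.0464,0.005],[0,0,0],0.062],[[0.0224,-0.0464,0.005],[0,0,0],0.062],[[0.0224,-0.0464,0.005],[0,0,0],0.062],[[0.0224,-0.0464,0.005],[0,0,0],0.062],[[0,0,0],[0,0,0],0.062],[[0,0,0],[0,0,0],0.062]]' 40
 python3 - <<'E'
from h import *
state()
s,_=bot.read_camera("scene")
crop(s,160,300,110,230,5,"pics/b3.png")
E
```

```text
t: 18.38
eef_pos: [0.4234, -0.2049, 0.2122]
tool_rot: [0.0, 0.002, 1.0, 0.0]
contact_force: [0.8, 0.7, -0.2]
gripper_width: 0.727
t 18.38 p [ 0.4234 -0.2049  0.2122] F [ 0.84  0.72 -0.21] M [-0.001  0.006 -0.003] w 0.727
tool x [-1.     0.004 -0.   ] y [0.004 1.    0.   ] z [ 0.  0. -1.] q [-0.15  0.19  0.54  2.09 -0.12  0.89  2.02]
```

View pics/b3.png

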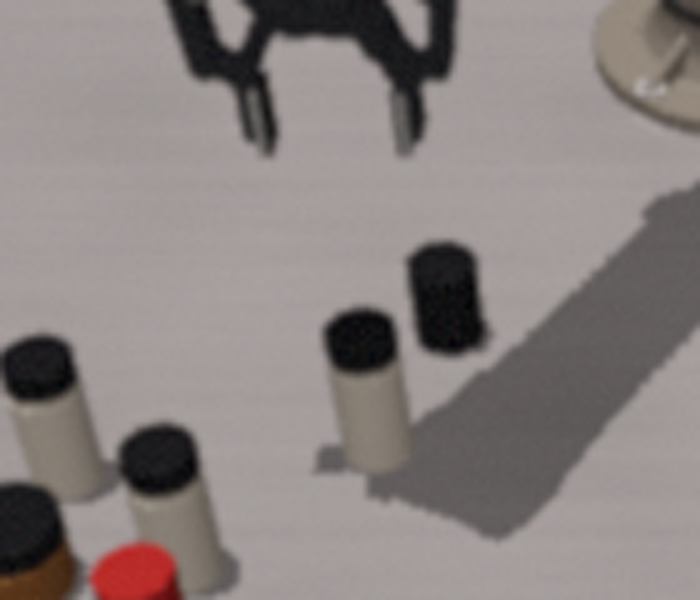

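```bash
python3 -m crank '[[[0,0,0.05],[0,0,0],0.062],[[0,0,0.05],[0,0,0],0.062],[[0,0,0.03],[0,0,0],0.062],[[0,0,0.012],[0,0,0],0.062],[[0,0,0],[0,0,0],0.045],[[0,0,0],[0,0,0],0.03],[[0,0,0],[0,0,0],0.03],[[0,0,0],[0,0,0],0.03],[[0,0,-0.02],[0,0,0],0.03],[[0,0,-0.04],[0,0,0],0.03]]' 40
 python3 - <<'E'
from h import *
state()
s,_=bot.read_camera("scene")
crop(s,160,300,110,230,5,"pics/b4.png")
E
```

```text
t: 19.68
eef_pos: [0.4221, -0.205, 0.1302]
tool_rot: [-0.002, 0.001, 1.0, 0.0]
contact_force: [0.1, 0.7, -0.1]
gripper_width: 0.462
t 19.68 p [ 0.4221 -0.205   0.1302] F [ 0.06  0.7  -0.1 ] M [-0.003 -0.064  0.001] w 0.462
tool x [-1.     0.003  0.003] y [0.003 1.    0.001] z [-0.003  0.001 -1.   ] q [-0.1   0.33  0.51  2.16 -0.24  0.7   2.14]
```

View pics/b4.png

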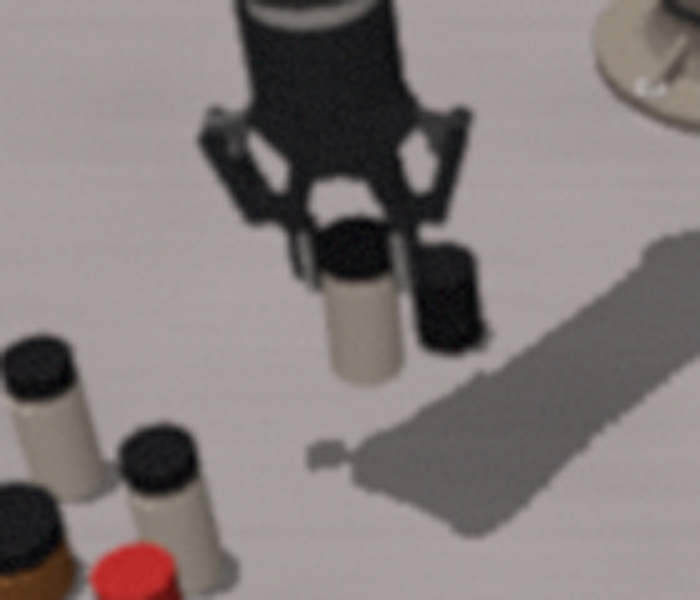

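```bash
python3 -m crank '[[[0,0,-0.045],[0,0,0],0.03],[[0,0,-0.045],[0,0,0],0.03],[[-0.0102,0.0478,0],[0,0,0],0.03],[[-0.0102,0.0478,0],[0,0,0],0.03],[[-0.0102,0.0478,0],[0,0,0],0.03],[[-0.0102,0.0478,0],[0,0,0],0.03],[[-0.0102,0.0478,0],[0,0,0],0.03],[[-0.0102,0.0478,0],[0,0,0],0.03],[[-0.0102,0.0478,0],[0,0,0],0.03],[[0,0,0],[0,0,0],0.03]]' 40
 python3 - <<'E'
from h import *
state()
s,_=bot.read_camera("scene")
crop(s,280,440,100,260,4,"pics/b5.png")
E
```

```text
t: 20.98
eef_pos: [0.4956, 0.1336, 0.2203]
tool_rot: [0.0, -0.002, 1.0, 0.001]
contact_force: [-0.2, -0.5, -1.0]
gripper_width: 0.461
t 20.98 p [0.4956 0.1336 0.2203] F [-0.23 -0.49 -1.01] M [-0.053 -0.023  0.002] w 0.461
tool x [-1.    -0.004 -0.001] y [-0.004  1.     0.002] z [ 0.001  0.002 -1.   ] q [-0.67  0.24  0.34  1.98 -0.1   0.93  1.29]
```

View pics/b5.png

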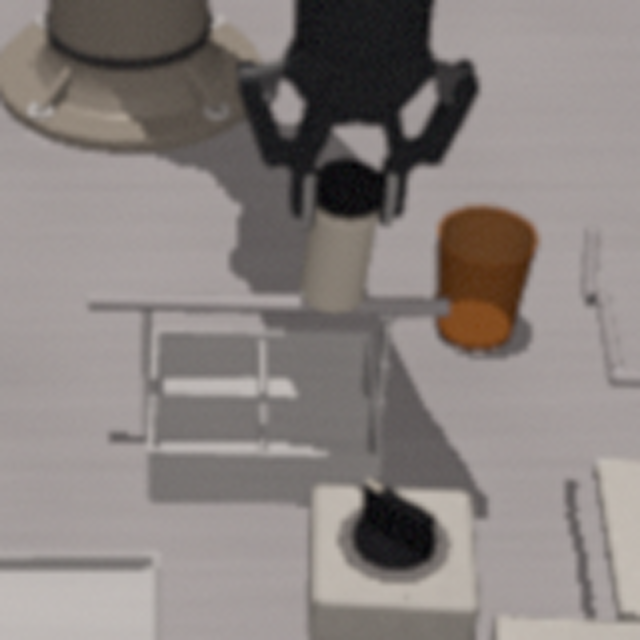

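Run:
```python
from h import *
print("foot",(ray("scene",363.75,178,.15)-[.0195,0,0]).round(4))
for u,v,z in [(317,213,.045),(374,213.7,.045),(320,183,.045),(371,183.5,.045),(302.5,176.5,.118),(391.5,177,.118),(345.5,212,.045),(346,184,.045)]: print(ray("scene",u,v,z).round(4))
```

```text
foot [0.4941 0.1316 0.15  ]
[0.5257 0.0182 0.045 ]
[0.5289 0.1637 0.045 ]
[0.4058 0.0265 0.045 ]
[0.4085 0.1671 0.045 ]
[ 0.4676 -0.0185  0.118 ]
[0.4704 0.2079 0.118 ]
[0.5222 0.0912 0.045 ]
[0.4104 0.098  0.045 ]
```

```bash
python3 -m crank '[[[-0.002,-0.002,0.03],[0,0,0],0.03],[[0,0,0.04],[0,0,0],0.03],[[0,0,0.03],[0,0,0],0.03],[[0,0,0.02],[0,0,0],0.03],[[0,0,0.013],[0,0,0],0.03],[[0,0,0.006],[0,0,0],0.03],[[0,0,0],[0,0,0],0.03],[[0,0,0],[0,0,0],0.03]]' 40
 python3 - <<'E'
from h import *
state()
s,_=bot.read_camera("scene")
crop(s,280,440,100,260,4,"pics/b6.png")
E
```

```text
t: 22.02
eef_pos: [0.498, 0.1271, 0.082]
tool_rot: [0.001, 0.001, 1.0, 0.0]
contact_force: [0.8, -1.1, -1.2]
gripper_width: 0.464
t 22.02 p [0.498  0.1271 0.082 ] F [ 0.81 -1.11 -1.23] M [ 0.04   0.024 -0.029] w 0.464
tool x [-1.     0.003 -0.001] y [0.003 1.    0.001] z [ 0.001  0.001 -1.   ] q [-0.6   0.45  0.28  2.09 -0.21  0.63  1.4 ]
```

View pics/b6.png

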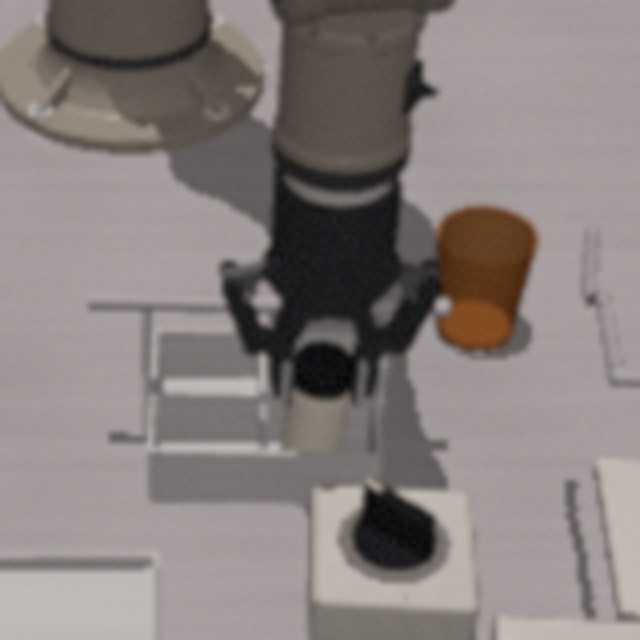

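```bash
python3 -m crank '[[[0,0,0.006],[0,0,0],0.03],[[0,0,0],[0,0,0],0.03],[[0,0,0],[0,0,0],0.03]]'; python3 -m crank '[[[0,0,0.002],[0,0,0],0.03],[[0,0,0],[0,0,0],0.03]]'
```

```text
t: 22.45
eef_pos: [0.4974, 0.127, 0.0752]
tool_rot: [-0.0, 0.001, 1.0, -0.0]
contact_force: [0.2, -0.2, -1.3]
gripper_width: 0.459
t: 22.7
eef_pos: [0.4981, 0.127, 0.0738]
tool_rot: [0.001, 0.001, 1.0, 0.0]
contact_force: [-1.0, -0.2, 3.9]
gripper_width: 0.468
```

```bash
python3 -m crank '[[[0,0,0],[0,0,0],0.056],[[0,0,0],[0,0,0],0.056],[[0,0,-0.02],[0,0,0],0.056],[[0,0,-0.05],[0,0,0],0.056],[[0,0,-0.05],[0,0,0],0.056],[[0,0,0],[0,0,0],0.056]]'
 python3 - <<'E'
from h import *
s,_=bot.read_camera("scene")
crop(s,140,440,100,270,2.6,"pics/b7.png")
E
python3 -m crank '[[[-0.0025,-0.0525,0],[0,0,0],0.062],[[-0.0025,-0.0525,0],[0,0,0],0.062],[[-0.0025,-0.0525,0],[0,0,0],0.062],[[-0.0025,-0.0525,0],[0,0,0],0.062],[[-0.0025,-0.0525,0],[0,0,0],0.062],[[-0.0025,-0.0525,0],[0,0,0],0.062],[[-0.0025,-0.0525,0],[0,0,0],0.062],[[-0.0025,-0.0525,0],[0,0,0],0.062],[[0,0,0],[0,0,0],0.062],[[0,0,0],[0,0,0],0.062]]'
 python3 - <<'E'
from h import *
state()
s,_=bot.read_camera("scene")
crop(s,130,270,110,250,4,"pics/b8.png")
E
```

```text
t: 23.45
eef_pos: [0.4998, 0.1278, 0.1969]
tool_rot: [0.003, 0.001, 1.0, 0.002]
contact_force: [-0.1, 0.9, -0.1]
gripper_width: 0.656
t: 24.75
eef_pos: [0.5157, -0.2921, 0.1917]
tool_rot: [-0.001, 0.001, 1.0, 0.001]
contact_force: [1.0, 0.3, 0.3]
gripper_width: 0.724
t 24.75 p [ 0.5157 -0.2921  0.1917] F [0.96 0.34 0.29] M [ 0.    -0.042  0.014] w 0.724
tool x [-1.     0.003  0.003] y [0.003 1.    0.001] z [-0.003  0.001 -1.   ] q [ 0.04  0.43  0.49  1.84 -0.25  0.94  2.2 ]
```

View pics/b7.png

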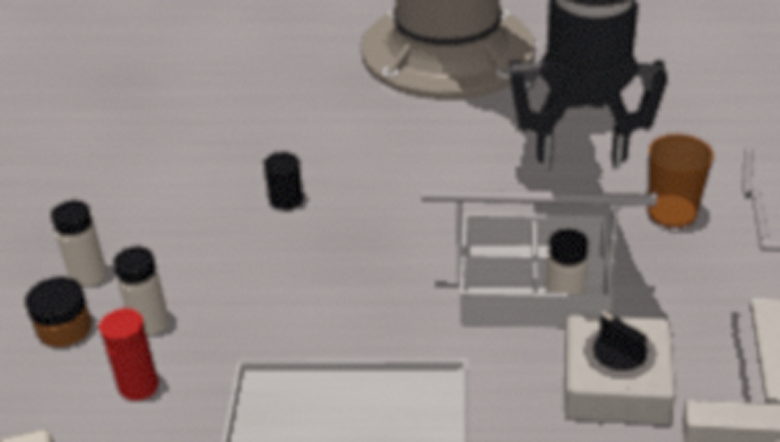

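View pics/b8.png

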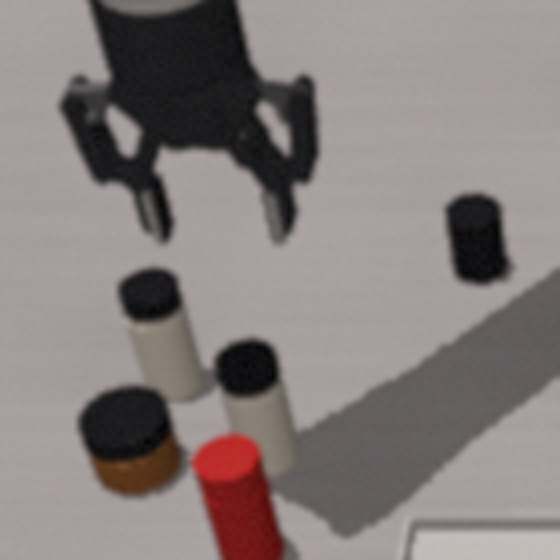

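```bash
python3 -m crank '[[[0,0,0.05],[0,0,0],0.06],[[0,0,0.04],[0,0,0],0.06],[[0,0,0.02],[0,0,0],0.06],[[0,0,0.012],[0,0,0],0.06],[[0,0,0],[0,0,0],0.045],[[0,0,0],[0,0,0],0.03],[[0,0,0],[0,0,0],0.03],[[0,0,0],[0,0,0],0.03],[[0,0,-0.02],[0,0,0],0.03],[[0,0,-0.04],[0,0,0],0.03]]' 40
 python3 - <<'E'
from h import *
state()
s,_=bot.read_camera("scene")
crop(s,130,270,110,250,4,"pics/b9.png")
E
```

```text
t: 26.05
eef_pos: [0.5154, -0.2925, 0.1318]
tool_rot: [-0.001, 0.001, 1.0, 0.0]
contact_force: [1.5, -0.1, -1.7]
gripper_width: 0.464
t 26.05 p [ 0.5154 -0.2925  0.1318] F [ 1.48 -0.15 -1.69] M [-0.012 -0.037  0.028] w 0.464
tool x [-1.     0.003  0.003] y [0.003 1.    0.001] z [-0.003  0.001 -1.   ] q [ 0.07  0.51  0.46  1.88 -0.3   0.82  2.25]
```

View pics/b9.png

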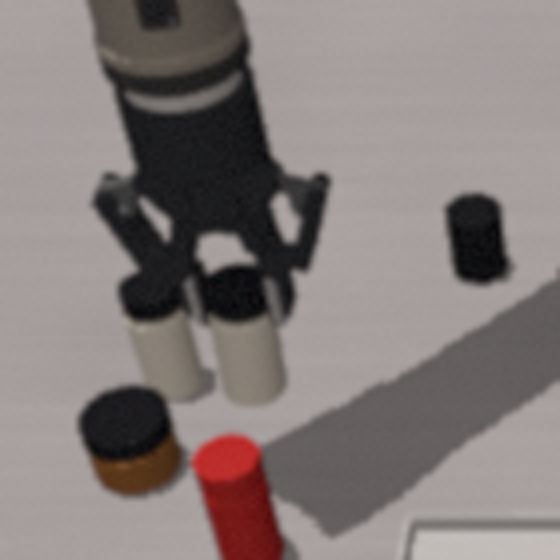

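```bash
python3 -m crank '[[[0,0,-0.045],[0,0,0],0.03],[[0,0,-0.045],[0,0,0],0.03],[[0.0026,0.0495,0],[0,0,0],0.03],[[0.0026,0.0495,0],[0,0,0],0.03],[[0.0026,0.0495,0],[0,0,0],0.03],[[0.0026,0.0495,0],[0,0,0],0.03],[[0.0026,0.0495,0],[0,0,0],0.03],[[0.0026,0.0495,0],[0,0,0],0.03],[[0.0026,0.0495,0],[0,0,0],0.03],[[0,0,0],[0,0,0],0.03]]' 40
python3 -m crank '[[[0,0,0],[0,0,0],0.03],[[0,0,0],[0,0,0],0.03]]'
 python3 - <<'E'
from h import *
s,_=bot.read_camera("scene")
crop(s,280,440,100,260,4,"pics/d1.png")
E
```

```text
t: 27.35
eef_pos: [0.4989, 0.0579, 0.2223]
tool_rot: [0.001, -0.002, 1.0, 0.001]
contact_force: [0.0, -0.4, -1.5]
gripper_width: 0.459
t: 27.6
eef_pos: [0.4992, 0.0518, 0.2217]
tool_rot: [0.0, 0.003, 1.0, -0.0]
contact_force: [-0.3, -1.2, -1.7]
gripper_width: 0.458
```

View pics/d1.png

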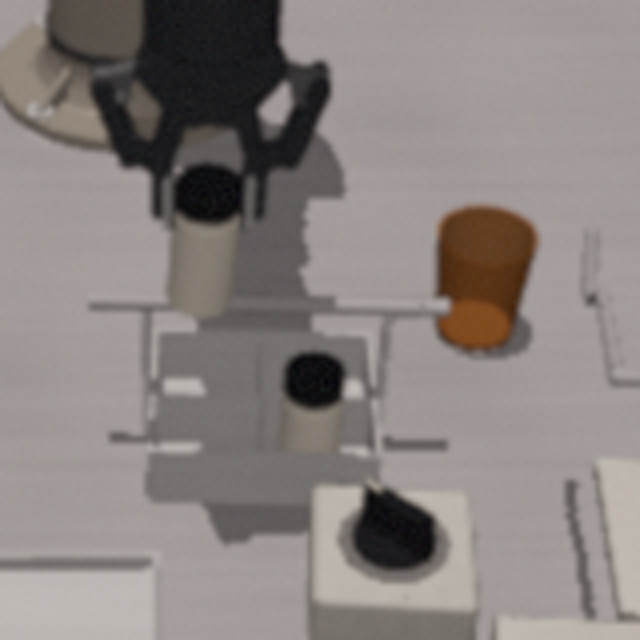

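```bash
python3 -m crank '[[[0,0.003,0.03],[0,0,0],0.03],[[0,0,0.04],[0,0,0],0.03],[[0,0,0.03],[0,0,0],0.03],[[0,0,0.02],[0,0,0],0.03],[[0,0,0.013],[0,0,0],0.03],[[0,0,0.008],[0,0,0],0.03],[[0,0,0],[0,0,0],0.03],[[0,0,0],[0,0,0],0.03]]' 40
 python3 - <<'E'
from h import *
s,_=bot.read_camera("scene")
crop(s,280,440,100,260,4,"pics/d2.png")
E
```

```text
t: 28.65
eef_pos: [0.4996, 0.0565, 0.0809]
tool_rot: [0.001, 0.001, 1.0, 0.0]
contact_force: [-0.3, 0.5, -1.2]
gripper_width: 0.459
```

View pics/d2.png

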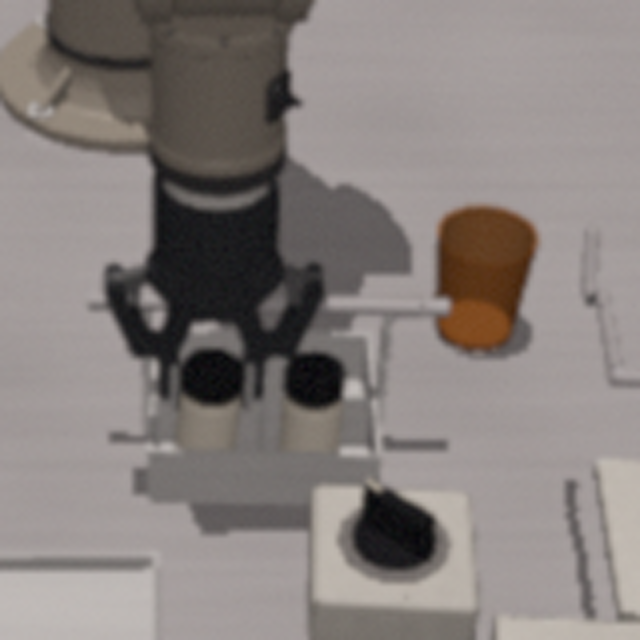

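```bash
python3 -m crank '[[[0,0,0.005],[0,0,0],0.03],[[0,0,0],[0,0,0],0.03],[[0,0,0],[0,0,0],0.03]]'; python3 -m crank '[[[0,0,0.002],[0,0,0],0.03],[[0,0,0],[0,0,0],0.03]]'
```

```text
t: 29.08
eef_pos: [0.499, 0.0565, 0.0753]
tool_rot: [-0.0, 0.001, 1.0, 0.0]
contact_force: [0.3, -0.7, -0.5]
gripper_width: 0.463
t: 29.32
eef_pos: [0.5003, 0.0563, 0.0743]
tool_rot: [0.001, 0.002, 1.0, 0.0]
contact_force: [-1.9, -1.7, 8.1]
gripper_width: 0.46
```

```bash
python3 -m crank '[[[0,0,0],[0,0,0],0.054],[[0,0,0],[0,0,0],0.054],[[0,0,-0.02],[0,0,0],0.054],[[0,0,-0.05],[0,0,0],0.054],[[0,0,-0.05],[0,0,0],0.056],[[0,0,0],[0,0,0],0.056]]'
 python3 - <<'E'
from h import *
s,_=bot.read_camera("scene")
crop(s,140,440,100,270,2.6,"pics/d3.png")
E
python3 -m crank '[[[0.0066,-0.0534,0],[0,0,0],0.062],[[0.0066,-0.0534,0],[0,0,0],0.062],[[0.0066,-0.0534,0],[0,0,0],0.062],[[0.0066,-0.0534,0],[0,0,0],0.062],[[0.0066,-0.0534,0],[0,0,0],0.062],[[0.0066,-0.0534,0],[0,0,0],0.062],[[0.0066,-0.0534,0],[0,0,0],0.062],[[0.0066,-0.0534,0],[0,0,0],0.062],[[0,0,0],[0,0,0],0.062],[[0,0,0],[0,0,0],0.062]]'
 python3 - <<'E'
from h import *
state()
s,_=bot.read_camera("scene")
crop(s,110,250,90,230,4,"pics/d4.png")
E
```

```text
t: 30.08
eef_pos: [0.5014, 0.0569, 0.1967]
tool_rot: [0.003, 0.001, 1.0, 0.001]
contact_force: [0.2, 0.4, -0.6]
gripper_width: 0.651
t: 31.38
eef_pos: [0.4446, -0.3695, 0.1917]
tool_rot: [-0.001, 0.001, 1.0, 0.001]
contact_force: [1.2, 1.0, -0.4]
gripper_width: 0.724
t 31.38 p [ 0.4446 -0.3695  0.1917] F [ 1.16  0.97 -0.44] M [-0.002 -0.004  0.003] w 0.724
tool x [-1.     0.003  0.002] y [0.003 1.    0.002] z [-0.002  0.002 -1.   ] q [ 0.17  0.42  0.54  1.87 -0.26  0.93  2.4 ]
```

View pics/d3.png

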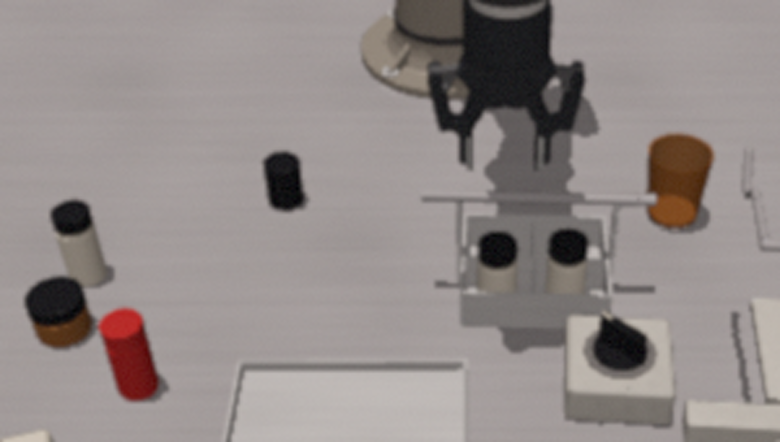

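View pics/d4.png

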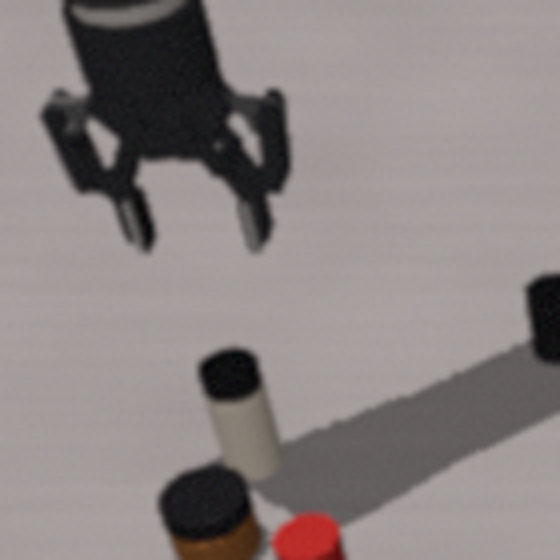

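```bash
python3 -m crank '[[[-0.001,0,0.05],[0,0,0],0.06],[[0,0,0.04],[0,0,0],0.06],[[0,0,0.02],[0,0,0],0.06],[[0,0,0.012],[0,0,0],0.06],[[0,0,0],[0,0,0],0.045],[[0,0,0],[0,0,0],0.03],[[0,0,0],[0,0,0],0.03],[[0,0,0],[0,0,0],0.03],[[0,0,-0.02],[0,0,0],0.03],[[0,0,-0.04],[0,0,0],0.03]]' 40
 python3 - <<'E'
from h import *
state()
s,_=bot.read_camera("scene")
crop(s,110,250,90,230,4,"pics/d5.png")
E
```

```text
t: 32.67
eef_pos: [0.4453, -0.3699, 0.1318]
tool_rot: [-0.001, 0.001, 1.0, 0.001]
contact_force: [0.0, -0.1, -0.9]
gripper_width: 0.46
t 32.67 p [ 0.4453 -0.3699  0.1318] F [ 0.03 -0.14 -0.88] M [-0.017 -0.002  0.009] w 0.46
tool x [-1.     0.003  0.002] y [0.003 1.    0.001] z [-0.002  0.001 -1.   ] q [ 0.2   0.5   0.51  1.91 -0.32  0.81  2.45]
```

View pics/d5.png

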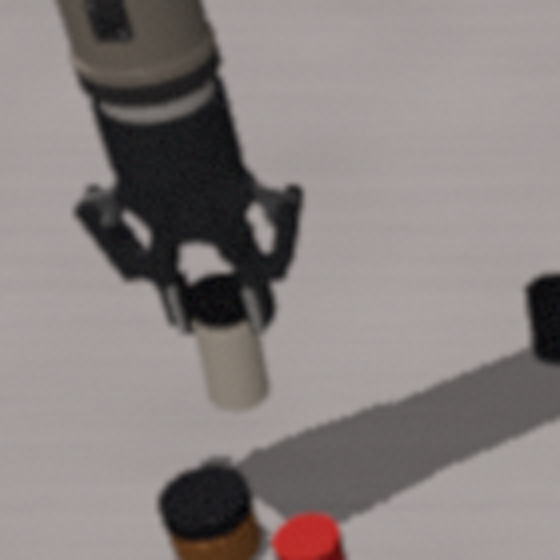

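```bash
python3 -m crank '[[[0,0,-0.045],[0,0,0],0.03],[[0.0012,0.0557,-0.045],[0,0,0],0.03],[[0.0012,0.0557,0],[0,0,0],0.03],[[0.0012,0.0557,0],[0,0,0],0.03],[[0.0012,0.0557,0],[0,0,0],0.03],[[0.0012,0.0557,0],[0,0,0],0.03],[[0.0012,0.0557,0],[0,0,0],0.03],[[0.0012,0.0557,0],[0,0,0],0.03],[[0.0012,0.0557,0],[0,0,0],0.03],[[0.0012,0.0557,0],[0,0,0],0.03]]' 40
python3 -m crank '[[[0,0,0],[0,0,0],0.03],[[0,0,0],[0,0,0],0.03],[[0,0,0],[0,0,0],0.03]]'
 python3 - <<'E'
from h import *
state()
s,_=bot.read_camera("scene")
crop(s,280,440,100,260,4,"pics/d6.png")
E
```

```text
t: 33.98
eef_pos: [0.4369, 0.1252, 0.2169]
tool_rot: [0.001, 0.002, 1.0, 0.0]
contact_force: [1.0, -0.2, -1.7]
gripper_width: 0.471
t: 34.35
eef_pos: [0.4369, 0.1222, 0.2159]
tool_rot: [0.0, 0.003, 1.0, -0.0]
contact_force: [-0.3, -0.3, -1.2]
gripper_width: 0.467
t 34.35 p [0.4369 0.1222 0.2159] F [-0.31 -0.26 -1.18] M [ 0.028  0.042 -0.015] w 0.467
tool x [-1.     0.005 -0.   ] y [ 0.005  1.    -0.   ] z [ 0. -0. -1.] q [-0.69  0.14  0.31  2.11 -0.06  0.89  1.22]
```

View pics/d6.png

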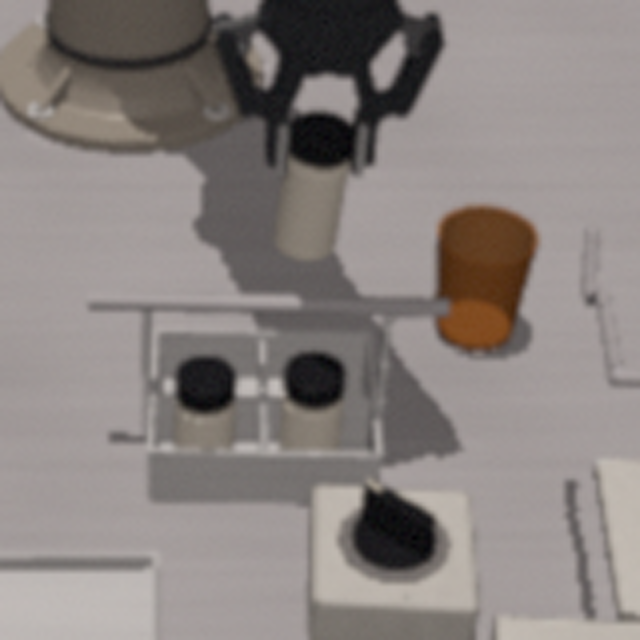

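```bash
python3 -m crank '[[[0.003,0.008,0.03],[0,0,0],0.03],[[0,0,0.03],[0,0,0],0.03],[[0,0,0.03],[0,0,0],0.03],[[0,0,0.02],[0,0,0],0.03],[[0,0,0.013],[0,0,0],0.03],[[0,0,0.012],[0,0,0],0.03],[[0,0,0],[0,0,0],0.03],[[0,0,0],[0,0,0],0.03]]' 40
 python3 - <<'E'
from h import *
s,_=bot.read_camera("scene")
crop(s,280,440,100,260,4,"pics/d7.png")
E
```

```text
t: 35.4
eef_pos: [0.4342, 0.1318, 0.081]
tool_rot: [0.0, 0.001, 1.0, 0.0]
contact_force: [0.4, -0.1, -0.7]
gripper_width: 0.465
```

View pics/d7.png

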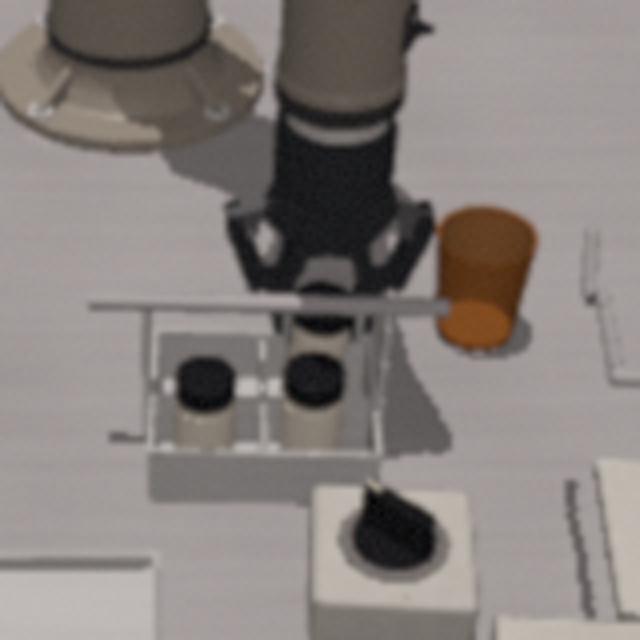

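```bash
python3 -m crank '[[[0,0,0.005],[0,0,0],0.03],[[0,0,0],[0,0,0],0.03],[[0,0,0],[0,0,0],0.03]]'; python3 -m crank '[[[0,0,0.002],[0,0,0],0.03],[[0,0,0],[0,0,0],0.03]]'
```

```text
t: 35.83
eef_pos: [0.4338, 0.1318, 0.0756]
tool_rot: [0.0, 0.001, 1.0, 0.0]
contact_force: [0.4, 0.0, -0.3]
gripper_width: 0.462
t: 36.08
eef_pos: [0.4348, 0.1319, 0.0743]
tool_rot: [0.001, 0.001, 1.0, 0.0]
contact_force: [-0.2, -0.4, 6.5]
gripper_width: 0.464
```

```bash
python3 -m crank '[[[0,0,0],[0,0,0],0.054],[[0,0,0],[0,0,0],0.054],[[0,0,-0.02],[0,0,0],0.054],[[0,0,-0.05],[0,0,0],0.054],[[0,0,-0.05],[0,0,0],0.056],[[0,0,-0.02],[0,0,0],0.056]]'
python3 -m crank '[[[0,-0.05,0],[0,0,0],0.062],[[0,-0.05,0],[0,0,0],0.062],[[0,-0.05,0],[0,0,0],0.062],[[0,-0.05,0],[0,0,0],0.062],[[0,-0.05,0],[0,0,0],0.062],[[0,-0.05,0],[0,0,0],0.062],[[0,0,0],[0,0,0],0.062]]'
 python3 - <<'E'
from h import *
state()
s,_=bot.read_camera("scene");t,_=bot.read_camera("top")
np.save("/tmp/s2.npy",s);np.save("/tmp/t2.npy",t)
crop(s,280,440,130,260,5,"pics/e1.png");crop(t,150,350,130,270,4,"pics/e2.png")
E
```

```text
t: 36.83
eef_pos: [0.4349, 0.1321, 0.2162]
tool_rot: [0.002, 0.001, 1.0, 0.001]
contact_force: [-0.0, 0.3, -0.1]
gripper_width: 0.656
t: 37.7
eef_pos: [0.4322, -0.1721, 0.2137]
tool_rot: [0.0, 0.005, 1.0, -0.001]
contact_force: [-0.6, 1.5, 0.6]
gripper_width: 0.727
t 37.7 p [ 0.4322 -0.1721  0.2137] F [-0.65  1.52  0.61] M [0.048 0.012 0.016] w 0.727
tool x [-1.    0.01 -0.  ] y [ 0.01   1.    -0.002] z [ 0.    -0.002 -1.   ] q [-0.26  0.18  0.57  2.1  -0.12  0.89  1.94]
```

View pics/e1.png

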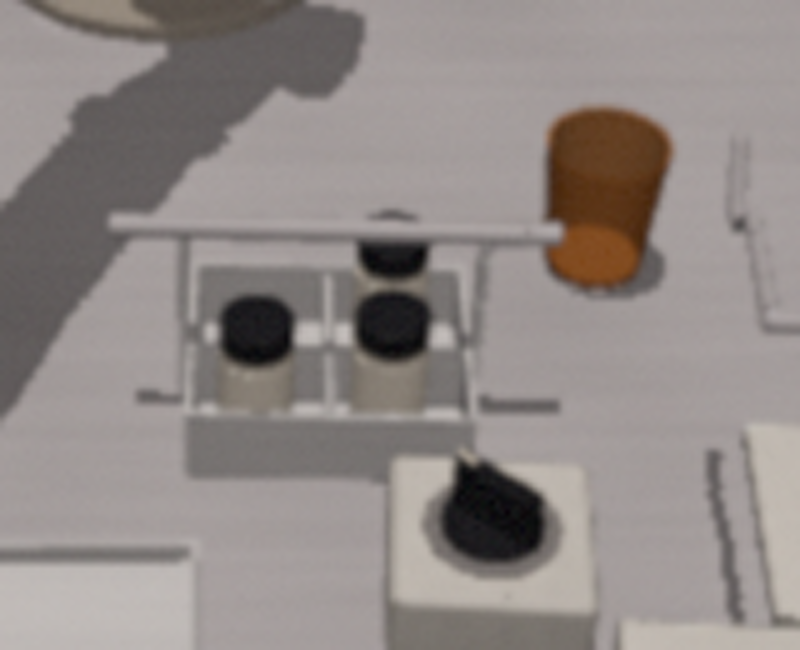

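View pics/e2.png

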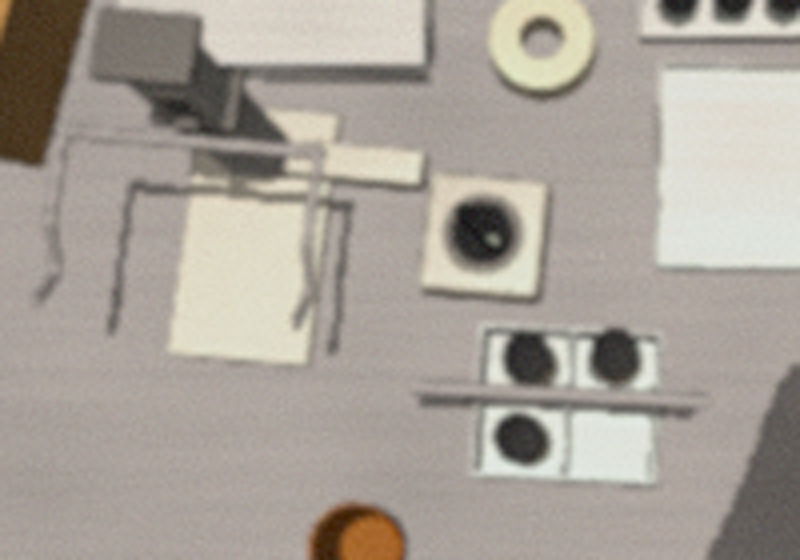

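Run:
```python
from h import *
from scipy import ndimage
s=np.load("/tmp/s2.npy");t=np.load("/tmp/t2.npy")
a,b=ray("scene",302.2,175,.118),ray("scene",392.4,177,.118);print("scene bar",a.round(4),b.round(4),((a+b)/2).round(4),np.degrees(np.arctan2(b[0]-a[0],b[1]-a[1])))
a,b=ray("top",326,230.6,.118),ray("top",254.5,228,.118);print("top bar",a.round(4),b.round(4),((a+b)/2).round(4),np.degrees(np.arctan2(b[0]-a[0],b[1]-a[1])))
# bottle lids in top, in carrier; known placed TCPs
dark=lambda a:(a.max(2)<75)
B=blobs(t,dark,265,320,205,255,30);print(B)
for c,_ in B: print(ray("top",*c,.091).round(4))
B=blobs(s,dark,300,380,160,205,20);print(B)
for c,_ in B: print(ray("scene",*c,.091).round(4))
```

```text
scene bar [ 0.4615 -0.0194  0.118 ] [0.4704 0.2101 0.118 ] [0.466  0.0954 0.118 ] 2.2223442129906963
top bar [ 0.455  -0.0191  0.118 ] [0.4605 0.2013 0.118 ] [0.4578 0.0911 0.118 ] 1.438782137015026
[([281.6, 219.3], [277, 213, 11, 13, 103]), ([303.2, 218.5], [299, 213, 10, 12, 98]), ([279.8, 239.2], [274, 234, 12, 11, 97])]
[0.4916 0.121  0.091 ]
[0.4949 0.0528 0.091 ]
[0.4288 0.125  0.091 ]
[([358.0, 181.4], [352, 178, 14, 8, 85]), ([330.8, 195.5], [324, 189, 15, 14, 175]), ([358.0, 194.5], [351, 188, 15, 14, 175])]
[0.455  0.1253 0.091 ]
[0.5103 0.053  0.091 ]
[0.5068 0.1217 0.091 ]
```

```bash
python3 -m crank '[[[0,0,0],[0,0,10.1],0.08],[[0,0,0],[0,0,10.1],0.08],[[0,0,0],[0,0,10.1],0.08],[[0,0,0],[0,0,10.1],0.08],[[0,0,0],[0,0,10.1],0.08],[[0,0,0],[0,0,10.1],0.08],[[0,0,0],[0,0,10.1],0.08],[[0,0,0],[0,0,10.1],0.08],[[0,0,0],[0,0,10.1],0.08],[[0,0,0],[0,0,0],0.08]]'
python3 -m crank '[[[0.045,0.0038,0],[0,0,0],0.07],[[0.045,0.0038,0],[0,0,0],0.07],[[0.045,0.0038,0],[0,0,0],0.07],[[0.045,0.0038,0],[0,0,0],0.07],[[0.045,0.0038,0],[0,0,0],0.07],[[0.045,0.0038,0],[0,0,0],0.07],[[0,0,0],[0,0,0],0.07],[[0,0,0],[0,0,0],0.07]]'
 python3 - <<'E'
from h import *
state()
s,_=bot.read_camera("scene")
crop(s,280,440,100,260,4,"pics/e3.png")
print(ray("scene",428,157.5,.208))
E
```

```text
t: 39.05
eef_pos: [0.4332, -0.1666, 0.2133]
tool_rot: [-0.0, 0.712, 0.702, -0.0]
contact_force: [0.2, -0.3, 0.8]
gripper_width: 0.938
t: 40.05
eef_pos: [0.4603, 0.1013, 0.2134]
tool_rot: [-0.0, 0.712, 0.702, -0.0]
contact_force: [0.1, -0.7, 0.2]
gripper_width: 0.82
t 40.05 p [0.4603 0.1013 0.2134] F [ 0.1  -0.69  0.23] M [-0.026  0.042 -0.01 ] w 0.82
tool x [ 0.015  1.    -0.   ] y [ 1.    -0.015 -0.001] z [-0.001 -0.    -1.   ] q [-0.95  0.2   0.7   2.1  -0.17  0.9  -0.18]
[0.50937067 0.27875431 0.208     ]
```

View pics/e3.png

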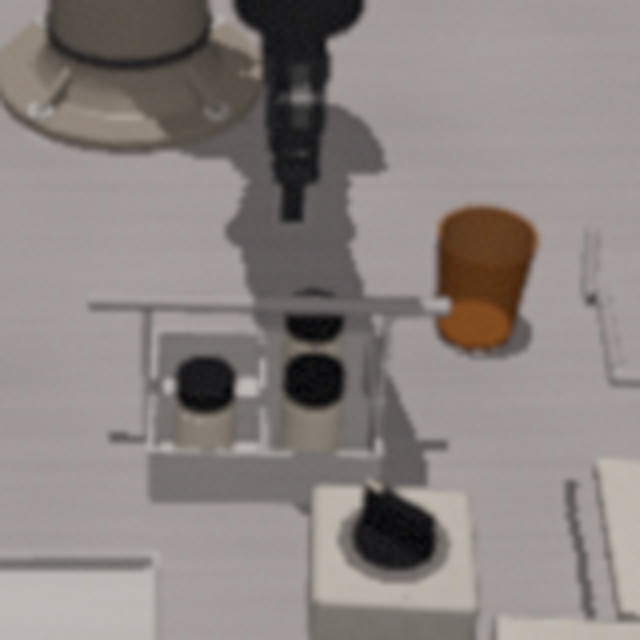

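```bash
python3 -m crank '[[[-0.003,0.002,0.04],[0,0,0],0.07],[[0,0,0.04],[0,0,0],0.07],[[0,0,0.014],[0,0,0],0.07],[[0,0,0.006],[0,0,0],0.07],[[0,0,0],[0,0,0],0.07]]' 40
python3 -m crank '[[[0,0,0],[0,0,0],0.04],[[0,0,0],[0,0,0],0.02],[[0,0,0],[0,0,0],0.005],[[0,0,0],[0,0,0],0.005],[[0,0,0],[0,0,0],0.005],[[0,0,0],[0,0,0],0.005]]' 80
 python3 - <<'E'
from h import *
state()
s,_=bot.read_camera("scene")
crop(s,280,440,100,260,4,"pics/e4.png")
E
```

```text
t: 40.72
eef_pos: [0.4633, 0.0981, 0.1143]
tool_rot: [0.0, 0.714, 0.701, 0.001]
contact_force: [-0.8, 0.2, -0.2]
gripper_width: 0.819
t: 41.48
eef_pos: [0.463, 0.0984, 0.1141]
tool_rot: [-0.0, 0.714, 0.7, 0.0]
contact_force: [-1.5, 0.6, 5.2]
gripper_width: 0.111
t 41.48 p [0.463  0.0984 0.1141] F [-1.49  0.64  5.19] M [ 0.075  0.299 -0.158] w 0.111
tool x [0.019 1.    0.001] y [ 1.    -0.019  0.   ] z [ 0.     0.001 -1.   ] q [-0.84  0.39  0.61  2.17 -0.35  0.68 -0.01]
```

View pics/e4.png

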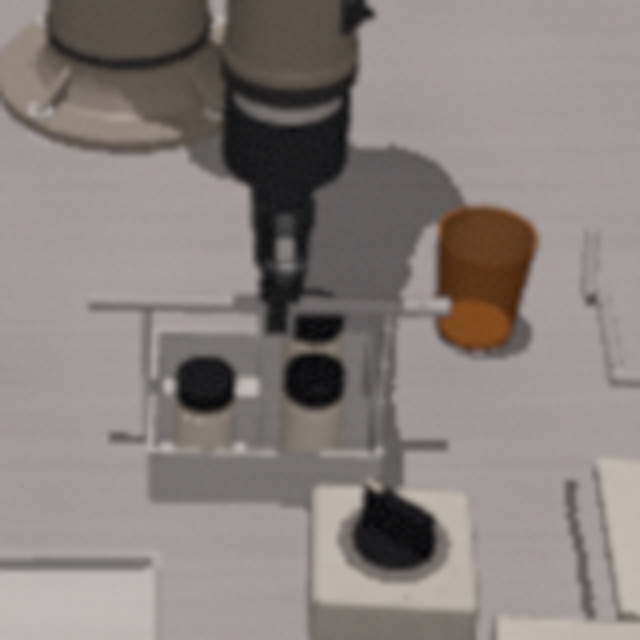

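```bash
python3 -m crank '[[[0,0,-0.01],[0,0,0],0.005],[[0,0,-0.01],[0,0,0],0.005],[[0,0,-0.02],[0,0,0],0.005],[[0,0,-0.03],[0,0,0],0.005],[[0,0,0],[0,0,0],0.005],[[0,0,0],[0,0,0],0.005]]' 80
 python3 - <<'E'
from h import *
state()
s,_=bot.read_camera("scene")
crop(s,280,440,80,240,4,"pics/e5.png")
E
```

```text
t: 42.28
eef_pos: [0.4619, 0.0983, 0.1829]
tool_rot: [-0.0, 0.713, 0.701, -0.0]
contact_force: [-0.1, -0.5, -6.6]
gripper_width: 0.106
t 42.27 p [0.4619 0.0983 0.1829] F [-0.06 -0.46 -6.56] M [-0.041  0.108 -0.004] w 0.106
tool x [0.018 1.    0.   ] y [ 1.    -0.018 -0.001] z [-0.001  0.    -1.   ] q [-0.93  0.26  0.69  2.12 -0.23  0.83 -0.12]
```

View pics/e5.png

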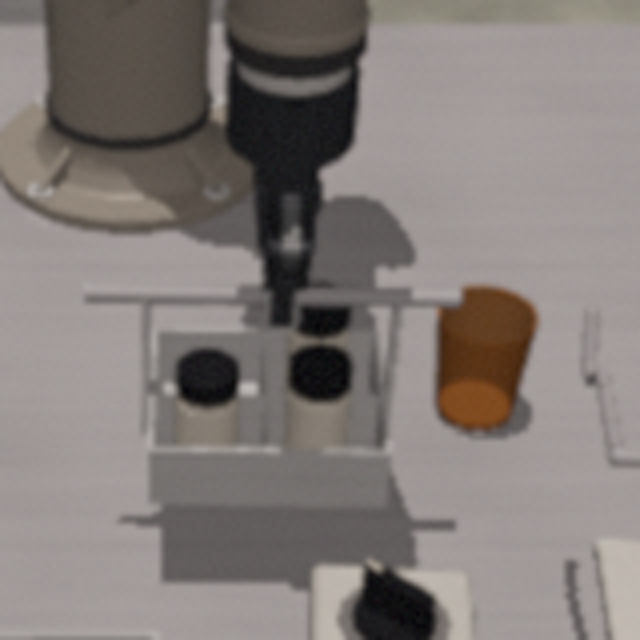

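```bash
python3 -m crank '[[[0,0,-0.03],[0,0,0],0.005],[[0,0,-0.04],[0,0,0],0.005],[[0,0,-0.04],[0,0,0],0.005],[[0,0,-0.03],[0,0,0],0.005],[[0,0,-0.012],[0,0,0],0.005],[[0.01,0,0],[0,0,2.5],0.005],[[0.02,-0.0025,0],[0,0,2.5],0.005]]'
python3 -m crank '[[[0.03,0,0],[0,0,0],0.005],[[0.04,0,0],[0,0,0],0.005],[[0.04,0,0],[0,0,0],0.005],[[0.04,0,0],[0,0,0],0.005],[[0.04,0,0],[0,0,0],0.005],[[0.03,0,0],[0,0,0],0.005],[[0.02,0,0],[0,0,0],0.005],[[0.01,0,0],[0,0,0],0.005],[[0,0,0],[0,0,0],0.005],[[0,0,0],[0,0,0],0.005]]'
 python3 -c "
from h import *
state()"
```

```text
t: 43.2
eef_pos: [0.4609, 0.1275, 0.334]
tool_rot: [-0.0, 0.745, 0.668, -0.001]
contact_force: [0.2, 0.1, -5.8]
gripper_width: 0.11
t: 44.45
eef_pos: [0.4884, 0.3754, 0.3357]
tool_rot: [0.0, 0.744, 0.668, -0.0]
contact_force: [-0.4, -0.6, -5.8]
gripper_width: 0.112
t 44.45 p [0.4884 0.3754 0.3357] F [-0.38 -0.58 -5.84] M [ 0.002 -0.002  0.049] w 0.112
tool x [ 0.107  0.994 -0.001] y [ 0.994 -0.107 -0.   ] z [-0.    -0.001 -1.   ] q [-1.21  0.35  0.61  1.62 -0.2   1.24 -0.67]
```

```bash
python3 -m crank '[[[0.003,-0.018,0],[0,0,0],0.005],[[0.0028,-0.018,0],[0,0,0],0.005],[[0,0,0],[0,0,0],0.005],[[0,0,0],[0,0,0],0.005]]'
 python3 - <<'E'
from h import *
state()
s,_=bot.read_camera("scene");t,_=bot.read_camera("top")
crop(s,380,560,60,280,3,"pics/f1.png");crop(t,130,300,110,270,4,"pics/f2.png")
E
```

```text
t: 44.95
eef_pos: [0.4526, 0.3866, 0.3359]
tool_rot: [0.0, 0.743, 0.669, 0.0]
contact_force: [-0.5, 0.7, -6.3]
gripper_width: 0.109
t 44.95 p [0.4526 0.3866 0.3359] F [-0.53  0.73 -6.34] M [ 0.017  0.008 -0.04 ] w 0.109
tool x [0.105 0.995 0.   ] y [ 0.995 -0.105  0.   ] z [ 0.001  0.    -1.   ] q [-1.28  0.3   0.6   1.67 -0.18  1.22 -0.74]
```

View pics/f1.png

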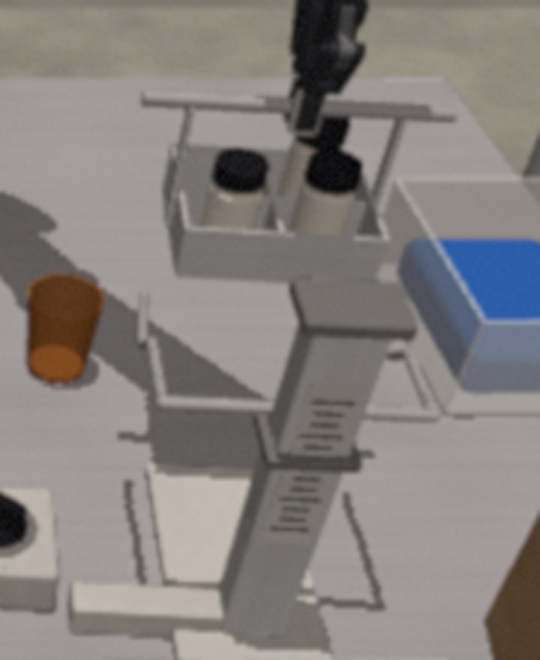

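View pics/f2.png

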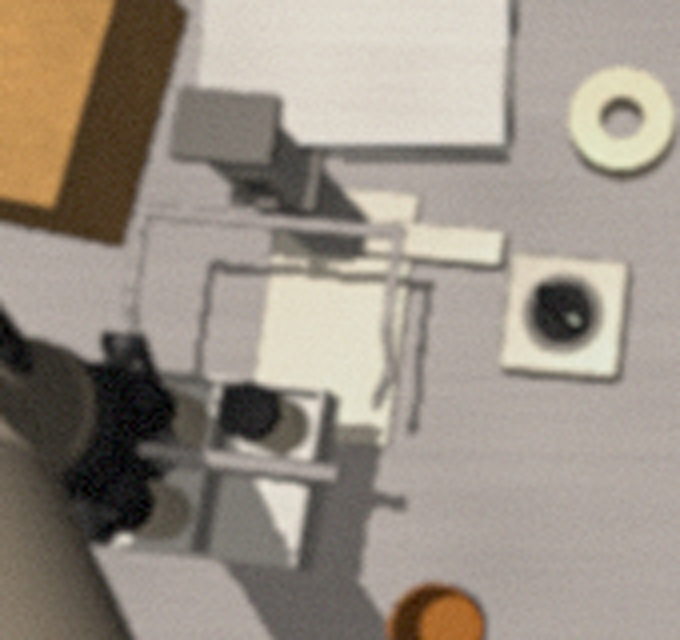

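Run:
```python
from h import *
a,b=ray("scene",427.7,92.7,.341),ray("scene",531.7,99,.341);print(a.round(4),b.round(4),((a+b)/2).round(4),np.linalg.norm(a-b),np.degrees(np.arctan2(b[0]-a[0],b[1]-a[1])))
b=ray("top",130+337/4,110+472/4,.341);print("top right end",b.round(4))
print("hook right bend", ray("scene",380+153/3,60+345/3,.19).round(4),"hook-right corner",ray("scene",380+160/3,60+402/3,.19).round(4),"right corner",ray("scene",380+437/3,60+415/3,.19).round(4))
```

```text
[0.4451 0.2682 0.341 ] [0.4738 0.4929 0.341 ] [0.4594 0.3805 0.341 ] 0.22650155552095264 7.274675155091404
top right end [0.4384 0.2668 0.341 ]
hook right bend [0.5524 0.2806 0.19  ] hook-right corner [0.6187 0.2729 0.19  ] right corner [0.6337 0.4705 0.19  ]
```

```bash
python3 -m crank '[[[0,0,0.02],[0,0,0],0.005],[[0,0,0.03],[0,0,0],0.005],[[0,0,0.025],[0,0,0],0.005],[[0,0,0.015],[0,0,0],0.005],[[0,0,0.004],[0,0,0],0.005],[[0,0,0],[0,0,0],0.005],[[0,0,0],[0,0,0],0.005]]'
 python3 - <<'E'
from h import *
state()
s,_=bot.read_camera("scene");t,_=bot.read_camera("top")
crop(s,380,560,80,280,3,"pics/f3.png");crop(t,130,300,110,270,4,"pics/f4.png")
E
```

```text
t: 45.92
eef_pos: [0.4534, 0.3869, 0.2426]
tool_rot: [-0.0, 0.743, 0.669, 0.001]
contact_force: [-0.5, 0.4, -5.3]
gripper_width: 0.11
t 45.92 p [0.4534 0.3869 0.2426] F [-0.53  0.4  -5.29] M [ 0.01   0.072 -0.018] w 0.11
tool x [0.105 0.994 0.002] y [ 0.994 -0.105  0.001] z [ 0.001  0.001 -1.   ] q [-1.25  0.39  0.57  1.78 -0.24  1.04 -0.69]
```

View pics/f3.png

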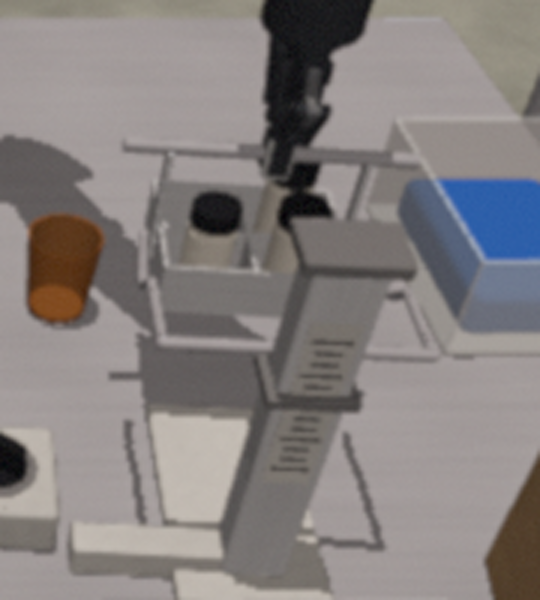

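View pics/f4.png

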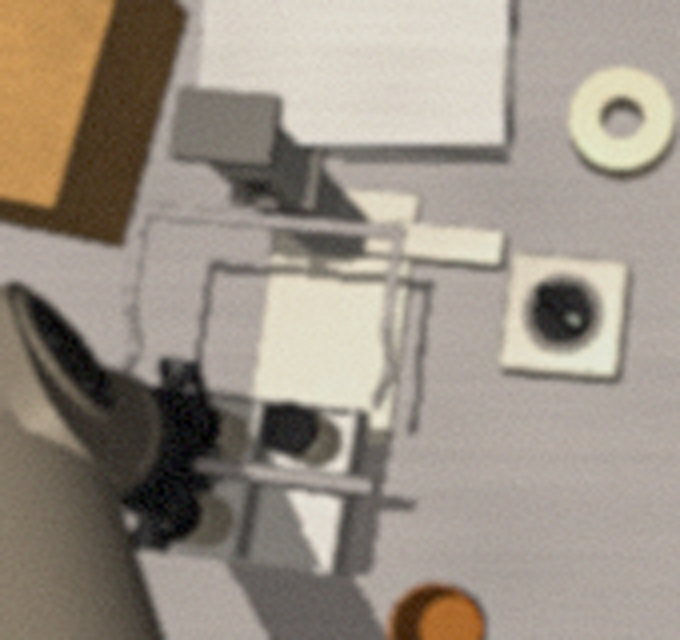

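```bash
python3 -m crank '[[[0,0.015,0],[0,0,0],0.005],[[0,0.02,0],[0,0,0],0.005],[[0,0.02,0],[0,0,0],0.005],[[0,0.02,0],[0,0,0],0.005],[[-0.001,0.013,0],[0,0,0],0.005],[[0,0,0],[0,0,0],0.005],[[0,0,0],[0,0,0],0.005]]'
 python3 - <<'E'
from h import *
state()
s,_=bot.read_camera("scene");t,_=bot.read_camera("top")
crop(s,380,560,80,280,3,"pics/f5.png");crop(t,130,300,110,270,4,"pics/f6.png")
E
```

```text
t: 46.9
eef_pos: [0.5395, 0.3765, 0.2413]
tool_rot: [-0.0, 0.743, 0.669, -0.0]
contact_force: [-0.7, 0.4, -6.1]
gripper_width: 0.11
t 46.9 p [0.5395 0.3765 0.2413] F [-0.72  0.4  -6.13] M [ 0.01   0.03  -0.057] w 0.11
tool x [ 0.105  0.994 -0.   ] y [ 0.994 -0.105 -0.001] z [-0.001  0.    -1.   ] q [-1.1   0.5   0.56  1.63 -0.29  1.1  -0.56]
```

View pics/f5.png

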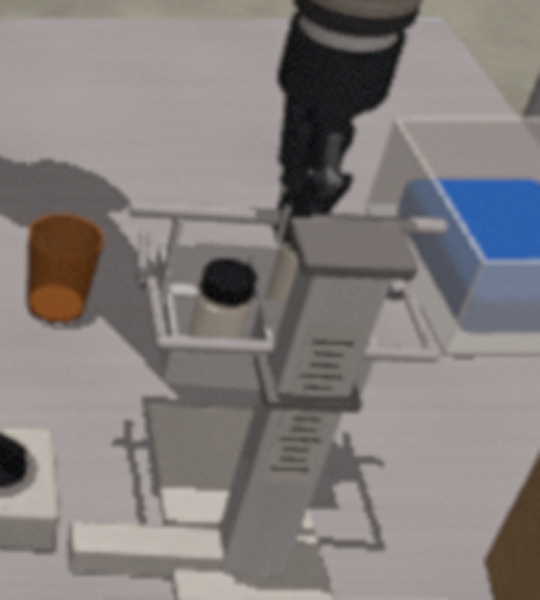

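View pics/f6.png

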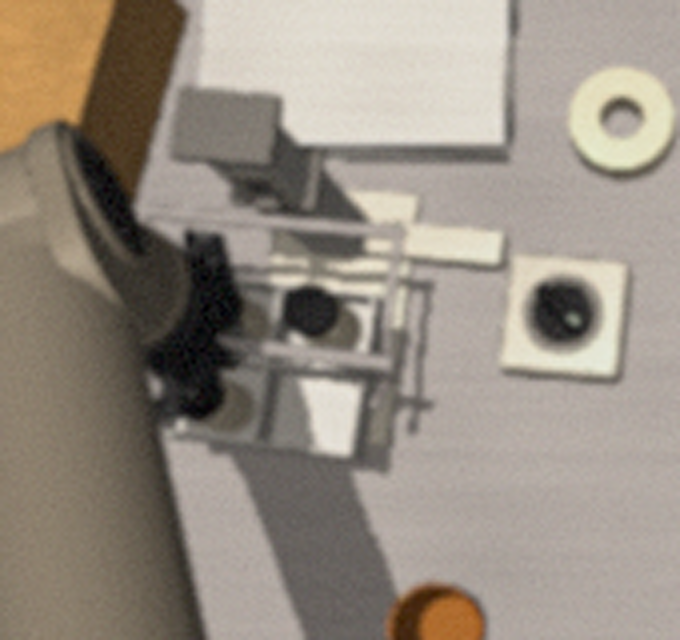

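Run:
```python
from h import *
tip=ray("scene",380+127/3,80+423/3,0);bar=ray("scene",380+128/3,80+438/3,0);end=ray("scene",380+115/3,80+441/3,0)
print(tip.round(4),bar.round(4),end.round(4))
# bar end actual
th=np.radians(6);e=np.array([.5395,.3765])-.12*np.array([.105,.994]);print("bar end",e, "light per z",(end[:2]-e)/.246, "tip",(tip[:2]-np.array([.506,.279]))/.208)
```

```text
[0.5104 0.2978 0.    ] [ 0.529   0.2953 -0.    ] [0.5327 0.2833 0.    ]
bar end [0.5269  0.25722] light per z [0.02342177 0.10605785] tip [0.02112542 0.09019612]
```

```bash
python3 -m crank '[[[0,0.006,0.01],[0,0,0],0.005],[[0,0,0.015],[0,0,0],0.005],[[0,0,0.012],[0,0,0],0.005],[[0,0,0.008],[0,0,0],0.005],[[0,0,0.004],[0,0,0],0.005],[[0,0,0],[0,0,0],0.005],[[0,0,0],[0,0,0],0.005]]'
 python3 - <<'E'
from h import *
state()
s,_=bot.read_camera("scene")
crop(s,380,560,80,280,3,"pics/f7.png")
E
```

```text
t: 47.88
eef_pos: [0.5463, 0.3758, 0.193]
tool_rot: [-0.0, 0.743, 0.669, 0.0]
contact_force: [-0.6, -0.2, -5.9]
gripper_width: 0.113
t 47.88 p [0.5463 0.3758 0.193 ] F [-0.61 -0.18 -5.9 ] M [-0.004  0.2    0.07 ] w 0.113
tool x [0.105 0.994 0.001] y [ 0.994 -0.105  0.   ] z [ 0.     0.001 -1.   ] q [-1.07  0.55  0.54  1.66 -0.33  1.01 -0.53]
```

View pics/f7.png

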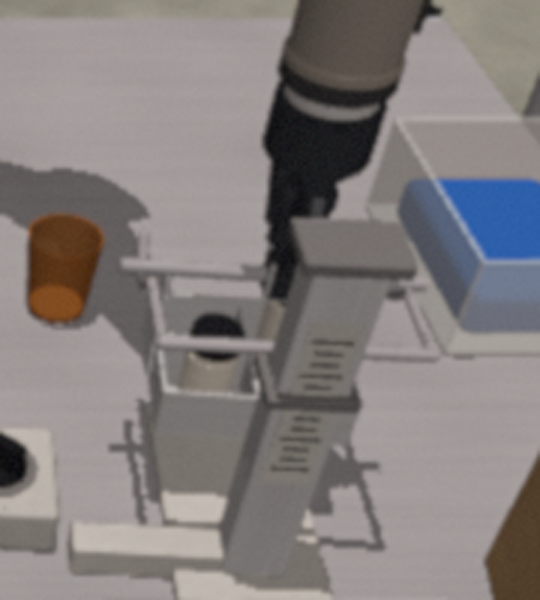

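```bash
python3 -m crank '[[[0,0,0.003],[0,0,0],0.005],[[0,0,0.003],[0,0,0],0.005],[[0,0,0.003],[0,0,0],0.005],[[0,0,0],[0,0,0],0.005]]'
python3 -m crank '[[[0,0,0.003],[0,0,0],0.005],[[0,0,0.003],[0,0,0],0.005],[[0,0,0],[0,0,0],0.005]]'
python3 -m crank '[[[0,0,0.003],[0,0,0],0.005],[[0,0,0.003],[0,0,0],0.005],[[0,0,0],[0,0,0],0.005]]'
```

```text
t: 48.42
eef_pos: [0.5461, 0.3757, 0.1834]
tool_rot: [-0.0, 0.743, 0.669, -0.0]
contact_force: [-0.7, -0.3, -3.2]
gripper_width: 0.111
t: 48.8
eef_pos: [0.546, 0.3757, 0.1774]
tool_rot: [-0.0, 0.743, 0.669, -0.0]
contact_force: [-1.7, 0.3, -1.9]
gripper_width: 0.107
t: 49.18
eef_pos: [0.546, 0.3757, 0.1714]
tool_rot: [-0.0, 0.743, 0.669, -0.0]
contact_force: [-3.2, 0.2, 0.0]
gripper_width: 0.107
```

```bash
python3 -m crank '[[[0,-0.002,0],[0,0,0],0.005],[[0,-0.002,0],[0,0,0],0.005],[[0,0,0],[0,0,0],0.005]]'
python3 -m crank '[[[0,-0.001,0.002],[0,0,0],0.005],[[0,0,0.001],[0,0,0],0.005],[[0,0,0],[0,0,0],0.005]]'
 python3 - <<'E'
from h import *
state()
s,_=bot.read_camera("scene")
crop(s,380,560,80,280,3,"pics/f8.png")
E
```

```text
t: 49.55
eef_pos: [0.5421, 0.3761, 0.1716]
tool_rot: [0.0, 0.743, 0.669, 0.0]
contact_force: [-0.6, 0.3, -1.6]
gripper_width: 0.107
t: 49.92
eef_pos: [0.5413, 0.3762, 0.1686]
tool_rot: [0.0, 0.743, 0.669, 0.0]
contact_force: [0.6, 0.9, -0.8]
gripper_width: 0.106
t 49.92 p [0.5413 0.3762 0.1686] F [ 0.61  0.92 -0.78] M [0.182 0.018 0.168] w 0.106
tool x [0.105 0.994 0.   ] y [ 0.994 -0.105  0.   ] z [ 0.  0. -1.] q [-1.07  0.57  0.53  1.69 -0.34  0.97 -0.52]
```

View pics/f8.png

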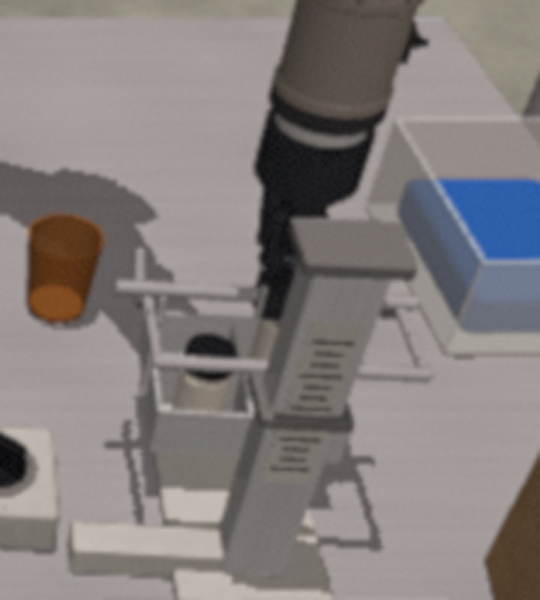

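```bash
python3 -m crank '[[[0,0,0.002],[0,0,0],0.005],[[0,0,0.002],[0,0,0],0.005],[[0,0,0],[0,0,0],0.005]]'
python3 -m crank '[[[0,0,0.001],[0,0,0],0.005],[[0,0,0],[0,0,0],0.005],[[0,0,0],[0,0,0],0.005]]'
```

```text
t: 50.35
eef_pos: [0.5412, 0.3762, 0.1645]
tool_rot: [0.0, 0.743, 0.669, 0.0]
contact_force: [-0.1, 0.8, -0.2]
gripper_width: 0.107
t: 50.72
eef_pos: [0.5412, 0.3762, 0.1636]
tool_rot: [-0.0, 0.743, 0.669, 0.0]
contact_force: [0.3, 0.8, -0.1]
gripper_width: 0.108
```

```bash
python3 -m crank '[[[0,0,0],[0,0,0],0.016],[[0,0,0],[0,0,0],0.022],[[0,0,0],[0,0,0],0.03],[[0,0,0],[0,0,0],0.045],[[0,0,0],[0,0,0],0.06],[[0,0,0],[0,0,0],0.06],[[0,0,-0.01],[0,0,0],0.06],[[0,0,-0.02],[0,0,0],0.06],[[0,0,-0.04],[0,0,0],0.06],[[0,0,-0.04],[0,0,0],0.06]]' 40
python3 -m crank '[[[0,-0.02,-0.02],[0,0,0],0.06],[[0,-0.02,0],[0,0,0],0.06],[[0,0,0],[0,0,0],0.06],[[0,0,0],[0,0,0],0.06],[[0,0,0],[0,0,0],0.06],[[0,0,0],[0,0,0],0.06],[[0,0,0],[0,0,0],0.06],[[0,0,0],[0,0,0],0.06],[[0,0,0],[0,0,0],0.06],[[0,0,0],[0,0,0],0.06]]'
 python3 - <<'E'
from h import *
s,_=bot.read_camera("scene");np.save("/tmp/s3.npy",s)
crop(s,380,560,80,280,3,"pics/f9.png")
E
```

```text
t: 51.98
eef_pos: [0.5414, 0.376, 0.2763]
tool_rot: [0.0, 0.744, 0.669, 0.001]
contact_force: [0.2, 1.1, -0.1]
gripper_width: 0.699
t: 53.22
eef_pos: [0.5014, 0.3803, 0.2936]
tool_rot: [-0.0, 0.743, 0.669, 0.0]
contact_force: [-0.6, 0.0, -0.8]
gripper_width: 0.706
```

View pics/f9.png

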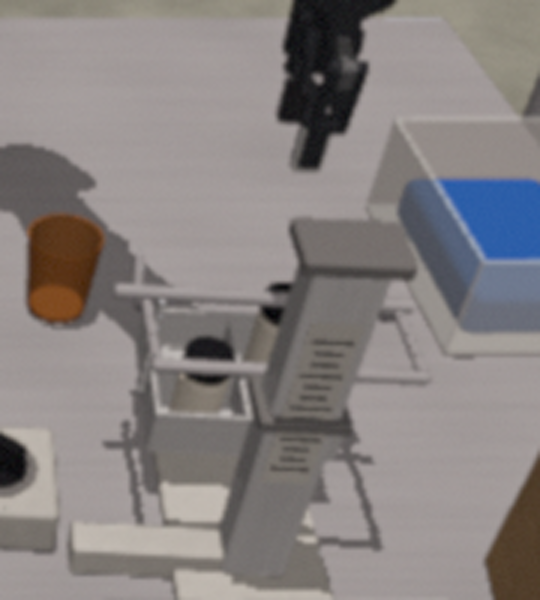

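```bash
python3 -m crank '[[[0,0,0],[0,0,0],0.06],[[0,0,0],[0,0,0],0.06],[[0,0,0],[0,0,0],0.06],[[0,0,0],[0,0,0],0.06],[[0,0,0],[0,0,0],0.06],[[0,0,0],[0,0,0],0.06],[[0,0,0],[0,0,0],0.06],[[0,0,0],[0,0,0],0.06],[[0,0,0],[0,0,0],0.06],[[0,0,0],[0,0,0],0.06]]' >/dev/null
python3 -m crank '[[[0,0,0],[0,0,0],0.06],[[0,0,0],[0,0,0],0.06],[[0,0,0],[0,0,0],0.06],[[0,0,0],[0,0,0],0.06],[[0,0,0],[0,0,0],0.06],[[0,0,0],[0,0,0],0.06],[[0,0,0],[0,0,0],0.06],[[0,0,0],[0,0,0],0.06],[[0,0,0],[0,0,0],0.06],[[0,0,0],[0,0,0],0.06]]'
 python3 - <<'E'
from h import *
a=np.load("/tmp/s3.npy");b,_=bot.read_camera("scene")
python=None
d0=np.abs(a.astype(int)-b)[140:260,410:530].mean();
print(d0)
for k in range(1): pass
g=lambda im:cv2.cvtColor(im[140:240,420:530],cv2.COLOR_RGB2GRAY).astype(np.float32)
print(cv2.phaseCorrelate(g(a),g(b)), "noise ref bg",np.abs(a.astype(int)-b)[300:380,100:300].mean())
crop(b,380,560,80,280,3,"pics/g1.png")
E
```

```text
t: 55.78
eef_pos: [0.5014, 0.3803, 0.2936]
tool_rot: [-0.0, 0.743, 0.669, -0.0]
contact_force: [-0.3, -0.4, -0.5]
gripper_width: 0.701
1.0112962962962964
((-0.019711465587668897, 0.017646650010320286), 0.9885186791419983) noise ref bg 1.0506458333333333
```

View pics/g1.png

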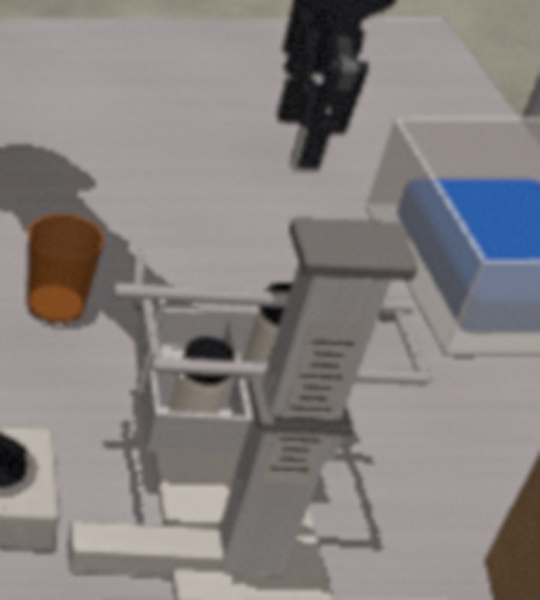

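```bash
python3 -m crank '[[[0,0.02,0],[0,0,0],0.06],[[0,0.02,0.02],[0,0,0],0.06],[[0,0,0.04],[0,0,0],0.06],[[0,0,0.04],[0,0,0],0.06],[[0,0,0.02],[0,0,0],0.06],[[0,0,0.01],[0,0,0],0.06],[[0,0,0],[0,0,0],0.06]]' 40
python3 -m crank '[[[0,0,0],[0,0,0],0.04],[[0,0,0],[0,0,0],0.025],[[0,0,0],[0,0,0],0.015],[[0,0,0],[0,0,0],0.005],[[0,0,0],[0,0,0],0.005],[[0,0,0],[0,0,0],0.005]]' 80
 python3 - <<'E'
from h import *
state()
s,_=bot.read_camera("scene")
crop(s,380,560,80,280,3,"pics/g2.png")
E
```

```text
t: 56.7
eef_pos: [0.5417, 0.3762, 0.1639]
tool_rot: [0.0, 0.743, 0.669, 0.0]
contact_force: [-0.3, 0.2, -1.0]
gripper_width: 0.703
t: 57.45
eef_pos: [0.5408, 0.3764, 0.1635]
tool_rot: [-0.0, 0.743, 0.669, -0.0]
contact_force: [-1.2, 0.5, 0.5]
gripper_width: 0.111
t 57.45 p [0.5408 0.3764 0.1635] F [-1.21  0.48  0.53] M [0.128 0.386 0.219] w 0.111
tool x [0.105 0.994 0.   ] y [ 0.994 -0.105 -0.001] z [-0.001  0.    -1.   ] q [-1.07  0.58  0.53  1.7  -0.35  0.96 -0.52]
```

View pics/g2.png

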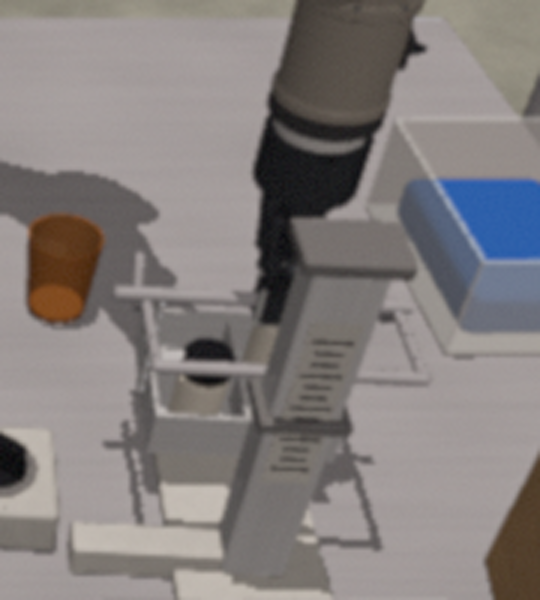

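```bash
python3 -m crank '[[[0,0,-0.004],[0,0,0],0.005],[[0,0,-0.006],[0,0,0],0.005],[[0,0,-0.01],[0,0,0],0.005],[[0,0,-0.012],[0,0,0],0.005],[[0,0,-0.015],[0,0,0],0.005],[[0,0,-0.02],[0,0,0],0.005],[[0,0,-0.015],[0,0,0],0.005],[[0,0,0],[0,0,0],0.005],[[0,0,0],[0,0,0],0.005]]' 80
 python3 - <<'E'
from h import *
state()
s,_=bot.read_camera("scene")
crop(s,380,560,80,280,3,"pics/g3.png")
E
```

```text
t: 58.62
eef_pos: [0.5408, 0.376, 0.2451]
tool_rot: [-0.0, 0.743, 0.669, -0.0]
contact_force: [0.2, 1.4, -6.0]
gripper_width: 0.105
t 58.62 p [0.5408 0.376  0.2451] F [ 0.19  1.44 -6.04] M [ 0.031  0.004 -0.023] w 0.105
tool x [ 0.105  0.994 -0.001] y [ 0.994 -0.105 -0.001] z [-0.001 -0.    -1.   ] q [-1.1   0.5   0.57  1.63 -0.29  1.1  -0.56]
```

View pics/g3.png

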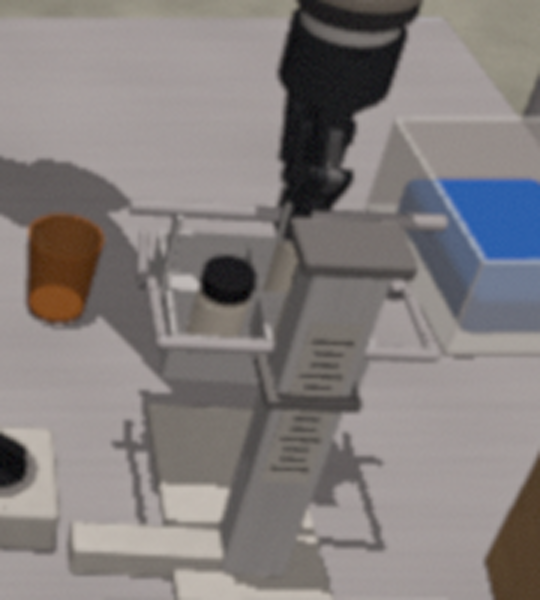

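```bash
python3 -m crank '[[[0,-0.015,0],[0,0,0],0.005],[[0,-0.025,0],[0,0,0],0.005],[[0,-0.025,0],[0,0,0],0.005],[[0,-0.02,0],[0,0,0],0.005],[[0,-0.01,-0.01],[0,0,0],0.005],[[0,0,-0.03],[0,0,0],0.005],[[0,0,-0.03],[0,0,0],0.005],[[0,0,-0.02],[0,0,0],0.005],[[0,0,0],[0,0,0],0.005],[[0,0,0],[0,0,0],0.005]]'
 python3 - <<'E'
from h import *
state()
s,_=bot.read_camera("scene");t,_=bot.read_camera("top")
np.save("/tmp/s4.npy",s);np.save("/tmp/t4.npy",t)
crop(s,210,340,225,315,6,"pics/p1.png");crop(t,300,400,130,210,7,"pics/p2.png")
E
```

```text
t: 59.92
eef_pos: [0.4464, 0.3857, 0.3348]
tool_rot: [0.0, 0.744, 0.669, -0.001]
contact_force: [0.4, -0.1, -4.9]
gripper_width: 0.108
t 59.92 p [0.4464 0.3857 0.3348] F [ 0.4  -0.09 -4.91] M [-0.029  0.064  0.04 ] w 0.108
tool x [ 0.106  0.994 -0.001] y [ 0.994 -0.106 -0.001] z [-0.001 -0.001 -1.   ] q [-1.3   0.29  0.61  1.68 -0.18  1.22 -0.75]
```

View pics/p1.png

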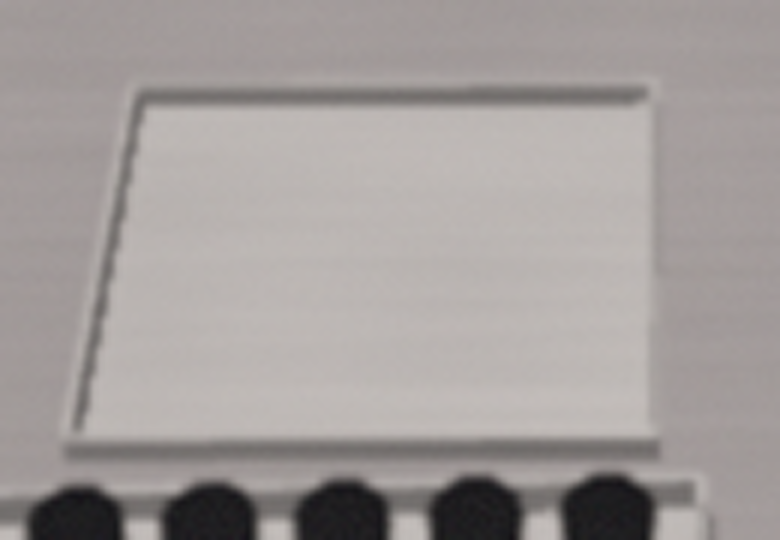

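View pics/p2.png

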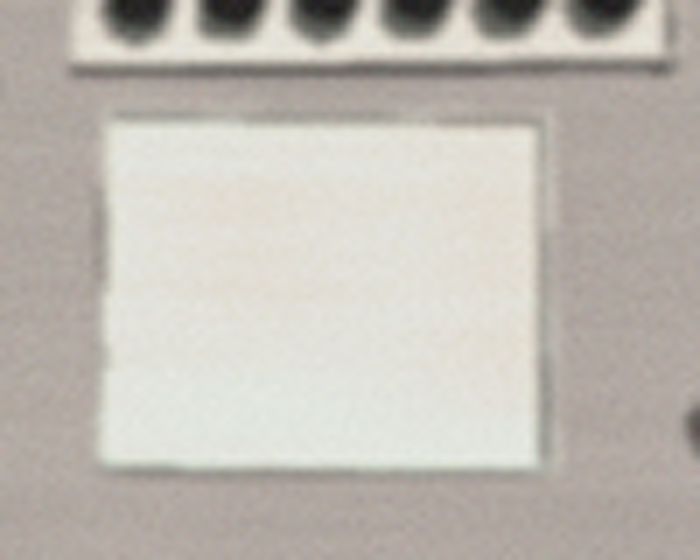

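Run:
```python
from h import *
S=[(210+134/6,225+86/6),(210+655/6,225+84/6),(210+657/6,225+440/6),(210+66/6,225+444/6)]
P=np.array([ray("scene",u,v,.014) for u,v in S]);print("scene",P.round(4).tolist(),P.mean(0).round(4))
T=[(300+105/7,130+118/7),(300+545/7,130+119/7),(300+548/7,130+468/7),(300+99/7,130+466/7)]
P=np.array([ray("top",u,v,.014) for u,v in T]);print("top",P.round(4).tolist(),P.mean(0).round(4))
```

```text
scene [[0.5875, -0.1933, 0.014], [0.5873, 0.0234, 0.014], [0.7654, 0.0234, 0.014], [0.7659, -0.1929, 0.014]] [ 0.6765 -0.0848  0.014 ]
top [[0.7532, 0.0195, 0.014], [0.7547, -0.197, 0.014], [0.5803, -0.1962, 0.014], [0.579, 0.0203, 0.014]] [ 0.6668 -0.0884  0.014 ]
```

```bash
python3 -m crank '[[[-0.015,0,0],[0,0,-3],0.005],[[-0.03,0,0],[0,0,-3],0.005],[[-0.045,0,0],[0,0,0],0.005],[[-0.045,0,0],[0,0,0],0.005],[[-0.045,0,0],[0,0,0],0.005],[[-0.045,0,0],[0,0,0],0.005],[[-0.045,0,0],[0,0,0],0.005],[[-0.045,0.02,0],[0,0,0],0.005],[[-0.03,0.035,0],[0,0,0],0.005],[[-0.03,0.035,0],[0,0,0],0.005]]'
python3 -m crank '[[[-0.03,0.035,0],[0,0,0],0.005],[[-0.03,0.035,0],[0,0,0],0.005],[[-0.02,0.03,0],[0,0,0],0.005],[[-0.008,0.02,0],[0,0,0],0.005],[[0,0.01,0],[0,0,0],0.005],[[0,0,0],[0,0,0],0.005],[[0,0,0],[0,0,0],0.005],[[0,0,0],[0,0,0],0.005]]'
python3 -c "
from h import *
state()"
```

```text
t: 61.28
eef_pos: [0.5338, 0.0102, 0.3353]
tool_rot: [-0.0, 0.707, 0.707, 0.0]
contact_force: [0.7, 0.5, -5.9]
gripper_width: 0.105
t: 62.28
eef_pos: [0.6627, -0.0763, 0.3358]
tool_rot: [-0.0, 0.707, 0.707, 0.0]
contact_force: [-0.1, -0.2, -6.2]
gripper_width: 0.112
t 62.27 p [ 0.6627 -0.0763  0.3358] F [-0.1  -0.15 -6.17] M [ 0.035 -0.024 -0.028] w 0.112
tool x [0.    1.    0.001] y [ 1. -0.  0.] z [ 0.     0.001 -1.   ] q [-0.54  0.51  0.85  1.5  -0.39  1.31  0.35]
```

Now lower to about 40 mm above the pan and compare.

```bash
python3 -m crank '[[[0,0.009,0.02],[0,0,0],0.005],[[-0.001,0,0.04],[0,0,0],0.005],[[0,0,0.04],[0,0,0],0.005],[[0,0,0.04],[0,0,0],0.005],[[0,0,0.03],[0,0,0],0.005],[[0,0,0.01],[0,0,0],0.005],[[0,0,0],[0,0,0],0.005],[[0,0,0],[0,0,0],0.005]]'
 python3 - <<'E'
from h import *
state()
s,_=bot.read_camera("scene");t,_=bot.read_camera("top")
crop(s,200,350,160,310,5,"pics/p3.png");crop(t,290,400,120,230,6,"pics/p4.png")
E
```

```text
t: 63.28
eef_pos: [0.6732, -0.0783, 0.157]
tool_rot: [0.001, 0.707, 0.707, 0.001]
contact_force: [0.6, -0.6, -5.7]
gripper_width: 0.11
t 63.27 p [ 0.6732 -0.0783  0.157 ] F [ 0.6  -0.63 -5.67] M [-0.038 -0.061 -0.012] w 0.11
tool x [ 0.001  1.    -0.   ] y [ 1.    -0.001  0.002] z [ 0.002 -0.    -1.   ] q [-0.46  0.68  0.74  1.66 -0.52  1.    0.45]
```

View pics/p3.png

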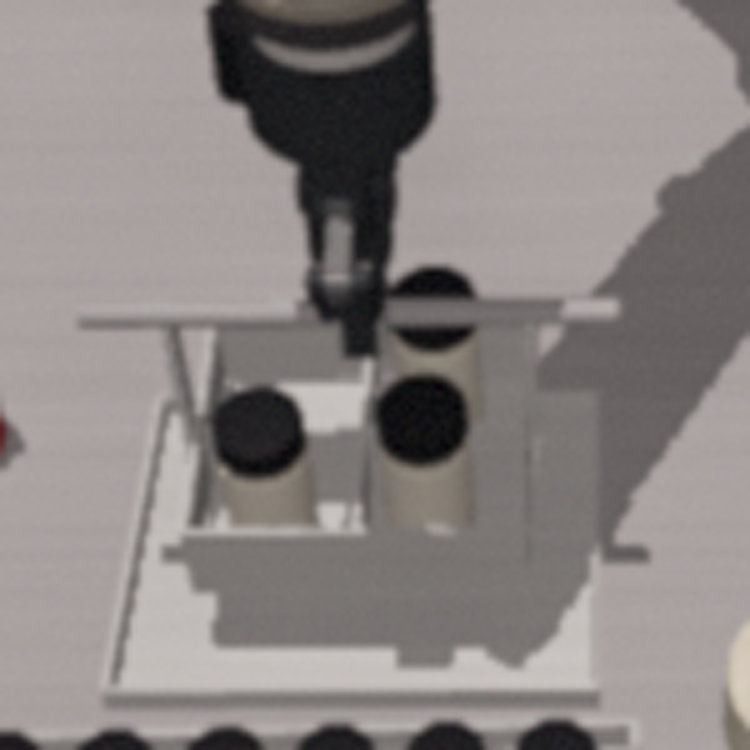

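View pics/p4.png

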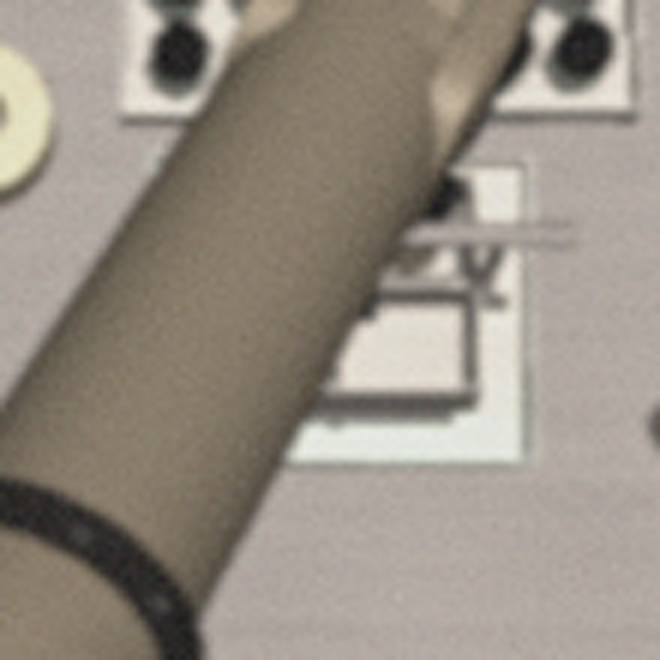

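Run:
```python
from h import *
a,b=ray("scene",216,224.2,.162),ray("scene",323.6,221.2,.162);print(a.round(4),b.round(4),((a+b)/2).round(4),np.linalg.norm(a-b),np.degrees(np.arctan2(b[0]-a[0],b[1]-a[1])))
b=ray("top",290+575/6,120+236/6,.162);print("top R end",b)
for u,v in [(190,535),(212,330),(375,540),(530,555)]: print(ray("scene",200+u/5,160+v/5,.085).round(4))
```

```text
[ 0.6819 -0.1951  0.162 ] [0.6739 0.0325 0.162 ] [ 0.6779 -0.0813  0.162 ] 0.22772001546321413 -2.0161205501725177
top R end [ 0.67049703 -0.19885333  0.162     ]
[ 0.7346 -0.1511  0.085 ]
[ 0.6112 -0.157   0.085 ]
[ 0.7377 -0.0717  0.085 ]
[ 0.7462 -0.0053  0.085 ]
```

```bash
python3 -m crank '[[[-0.004,-0.001,0.01],[0,0,1.5],0.005],[[0,0,0.012],[0,0,0],0.005],[[0,0,0.007],[0,0,0],0.005],[[0,0,0.004],[0,0,0],0.005],[[0,0,0],[0,0,0],0.005],[[0,0,0],[0,0,0],0.005]]'
python3 -m crank '[[[0,0,0.002],[0,0,0],0.005],[[0,0,0.002],[0,0,0],0.005],[[0,0,0],[0,0,0],0.005]]'
python3 -c "
from h import *
state()"
```

```text
t: 64.12
eef_pos: [0.6715, -0.082, 0.1227]
tool_rot: [0.0, 0.717, 0.698, 0.0]
contact_force: [-0.4, 0.1, -5.8]
gripper_width: 0.109
t: 64.5
eef_pos: [0.6712, -0.082, 0.1213]
tool_rot: [-0.0, 0.717, 0.697, 0.001]
contact_force: [-8.7, 2.6, 14.2]
gripper_width: 0.115
t 64.5 p [ 0.6712 -0.082   0.1213] F [-8.72  2.56 14.2 ] M [0.564 1.832 0.052] w 0.115
tool x [0.027 1.    0.002] y [ 1.    -0.027  0.   ] z [ 0.     0.002 -1.   ] q [-0.44  0.72  0.71  1.69 -0.56  0.95  0.46]
```

```bash
python3 -m crank '[[[0,0,-0.001],[0,0,0],0.005],[[0,0,0],[0,0,0],0.005],[[0,0,0],[0,0,0],0.005]]' 20
python3 - <<'E'
from h import *
state()
s,_=bot.read_camera("scene")
crop(s,200,350,160,310,5,"pics/p5.png")
E
```

```text
t: 64.88
eef_pos: [0.6713, -0.082, 0.1214]
tool_rot: [-0.0, 0.717, 0.697, 0.001]
contact_force: [-6.2, 1.9, 8.5]
gripper_width: 0.106
t 64.88 p [ 0.6713 -0.082   0.1214] F [-6.24  1.86  8.49] M [ 0.352  1.279 -0.011] w 0.106
tool x [0.027 1.    0.001] y [ 1.    -0.027  0.001] z [ 0.001  0.001 -1.   ] q [-0.44  0.72  0.71  1.69 -0.56  0.95  0.46]
```

View pics/p5.png

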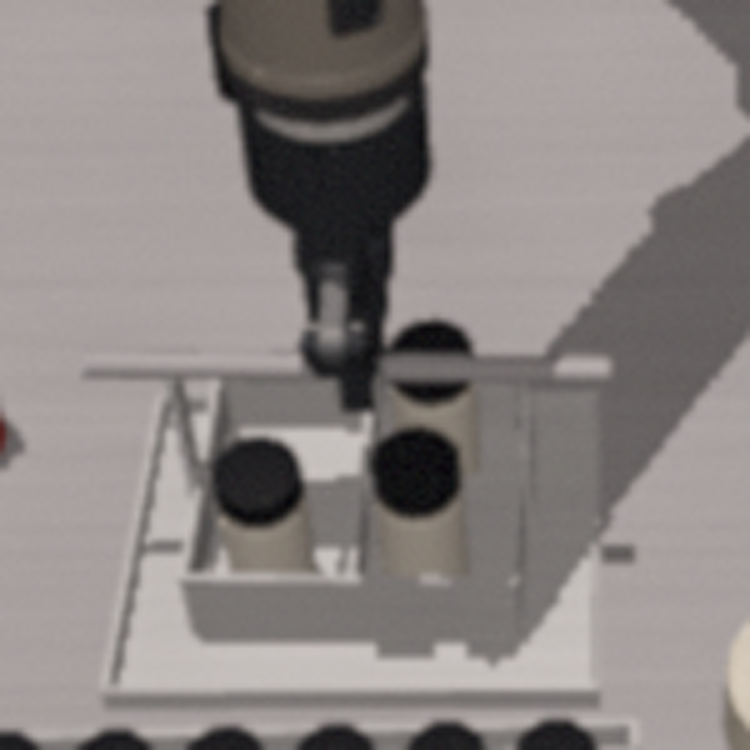

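```bash
python3 -m crank '[[[0,0,-0.003],[0,0,0],0.005],[[0,0,0],[-2,0,0],0.005],[[0,0,0],[-2,0,0],0.005],[[0,0,0],[0,0,0],0.005],[[0,0,0],[0,0,0],0.005]]' 60
python3 - <<'E'
from h import *
state()
s,_=bot.read_camera("scene")
crop(s,200,350,160,310,5,"pics/p6.png")
E
```

```text
t: 65.55
eef_pos: [0.6713, -0.0818, 0.1224]
tool_rot: [0.025, 0.716, 0.697, 0.024]
contact_force: [0.4, -1.2, -6.1]
gripper_width: 0.108
t 65.55 p [ 0.6713 -0.0818  0.1224] F [ 0.44 -1.23 -6.14] M [-0.001  0.176 -0.029] w 0.108
tool x [ 0.027  1.    -0.   ] y [ 0.997 -0.027  0.069] z [ 0.069 -0.002 -0.998] q [-0.45  0.68  0.71  1.74 -0.58  0.86  0.48]
```

View pics/p6.png

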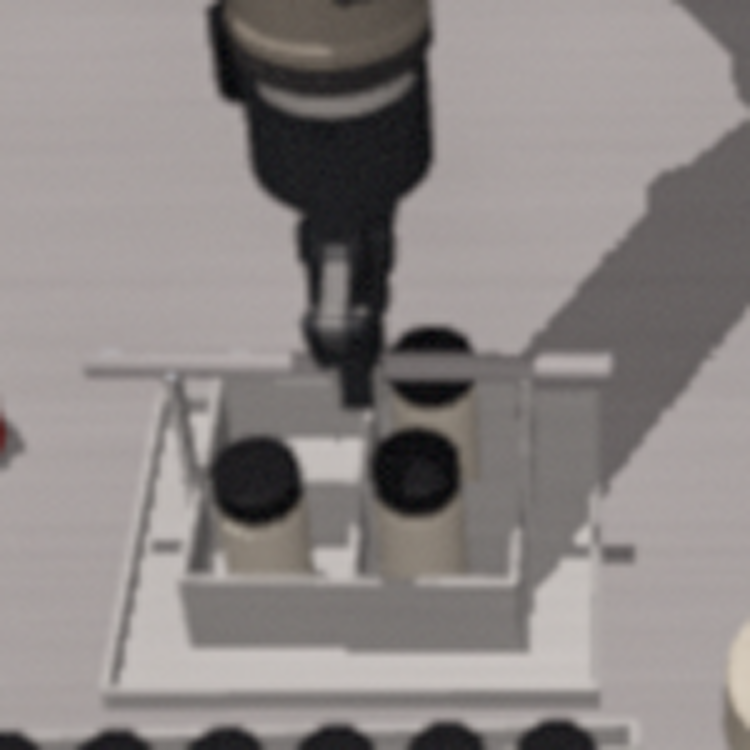

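```bash
python3 -m crank '[[[0,0,0.002],[0,0,0],0.005],[[0,0,0.001],[0,0,0],0.005],[[0,0,0],[0,0,0],0.005]]'
python3 -m crank '[[[0,0,0.0015],[0,0,0],0.005],[[0,0,0],[0,0,0],0.005]]'
python3 -c "
from h import *
state()"
```

```text
t: 65.97
eef_pos: [0.6713, -0.0819, 0.1193]
tool_rot: [0.025, 0.716, 0.697, 0.024]
contact_force: [0.1, -0.4, -5.3]
gripper_width: 0.105
t: 66.22
eef_pos: [0.6715, -0.082, 0.1181]
tool_rot: [0.025, 0.716, 0.697, 0.024]
contact_force: [-0.7, 0.4, -6.7]
gripper_width: 0.106
t 66.22 p [ 0.6715 -0.082   0.1181] F [-0.68  0.4  -6.67] M [-0.026  0.16  -0.036] w 0.106
tool x [0.027 1.    0.   ] y [ 0.997 -0.027  0.07 ] z [ 0.07  -0.002 -0.998] q [-0.45  0.69  0.7   1.75 -0.59  0.85  0.48]
```

```bash
python3 -m crank '[[[0,0,0.0015],[0,0,0],0.005],[[0,0,0],[0,0,0],0.005]]'
python3 -m crank '[[[0,0,0.001],[0,0,0],0.005],[[0,0,0],[0,0,0],0.005]]'
python3 -c "
from h import *
state()"
```

```text
t: 66.47
eef_pos: [0.6714, -0.0821, 0.1179]
tool_rot: [0.025, 0.716, 0.697, 0.025]
contact_force: [-6.0, 1.6, 6.0]
gripper_width: 0.11
t: 66.72
eef_pos: [0.6714, -0.082, 0.1178]
tool_rot: [0.024, 0.716, 0.697, 0.025]
contact_force: [-10.1, 2.5, 13.0]
gripper_width: 0.112
t 66.72 p [ 0.6714 -0.082   0.1178] F [-10.13   2.5   13.02] M [0.539 1.869 0.058] w 0.112
tool x [0.027 1.    0.002] y [ 0.997 -0.027  0.07 ] z [ 0.07  -0.    -0.998] q [-0.45  0.69  0.7   1.75 -0.59  0.85  0.49]
```

```bash
python3 -m crank '[[[0,0,-0.003],[0,0,0],0.005],[[0,0,0],[-1.7,0,0],0.005],[[0,0,0],[0,0,0],0.005],[[0,0,0.001],[0,0,0],0.005],[[0,0,0],[0,0,0],0.005]]'
python3 -m crank '[[[0,0,0.001],[0,0,0],0.005],[[0,0,0],[0,0,0],0.005]]'
python3 -m crank '[[[0,0,0.001],[0,0,0],0.005],[[0,0,0],[0,0,0],0.005]]'
python3 -c "
from h import *
state()"
```

```text
t: 67.35
eef_pos: [0.6724, -0.082, 0.1179]
tool_rot: [0.036, 0.716, 0.697, 0.035]
contact_force: [1.1, -0.6, -2.8]
gripper_width: 0.108
t: 67.6
eef_pos: [0.673, -0.082, 0.1175]
tool_rot: [0.037, 0.716, 0.697, 0.036]
contact_force: [4.5, 1.2, 2.9]
gripper_width: 0.108
t: 67.85
eef_pos: [0.6731, -0.082, 0.1175]
tool_rot: [0.036, 0.716, 0.697, 0.036]
contact_force: [-0.0, 2.4, 9.5]
gripper_width: 0.106
t 67.85 p [ 0.6731 -0.082   0.1175] F [-0.03  2.44  9.49] M [0.41  0.105 0.098] w 0.106
tool x [0.027 1.    0.001] y [ 0.994 -0.027  0.102] z [ 0.102 -0.002 -0.995] q [-0.45  0.67  0.7   1.77 -0.6   0.81  0.5 ]
```

```bash
python3 -m crank '[[[0,0,-0.001],[0,0,0],0.005],[[0,0,0],[0,0,0],0.016],[[0,0,0],[0,0,0],0.024],[[0,0,0],[0,0,0],0.04],[[0,0,0],[0,0,0],0.055],[[0,0,-0.01],[0,0,0],0.055],[[0,0,-0.03],[0,0,0],0.055],[[0,0,-0.05],[0,0,0],0.055],[[0,0,-0.05],[0,0,0],0.055],[[0,0,0],[0,0,0],0.055]]' 40
python3 - <<'E'
from h import *
state()
s,_=bot.read_camera("scene")
crop(s,200,350,160,310,5,"pics/p7.png")
E
```

```text
t: 69.1
eef_pos: [0.6597, -0.0829, 0.2612]
tool_rot: [0.039, 0.716, 0.696, 0.038]
contact_force: [-0.8, -0.8, -1.6]
gripper_width: 0.643
t 69.1 p [ 0.6597 -0.0829  0.2612] F [-0.75 -0.76 -1.56] M [ 0.022  0.084 -0.062] w 0.643
tool x [0.028 1.    0.   ] y [ 0.994 -0.028  0.107] z [ 0.107 -0.003 -0.994] q [-0.56  0.5   0.84  1.69 -0.45  1.03  0.39]
```

View pics/p7.png

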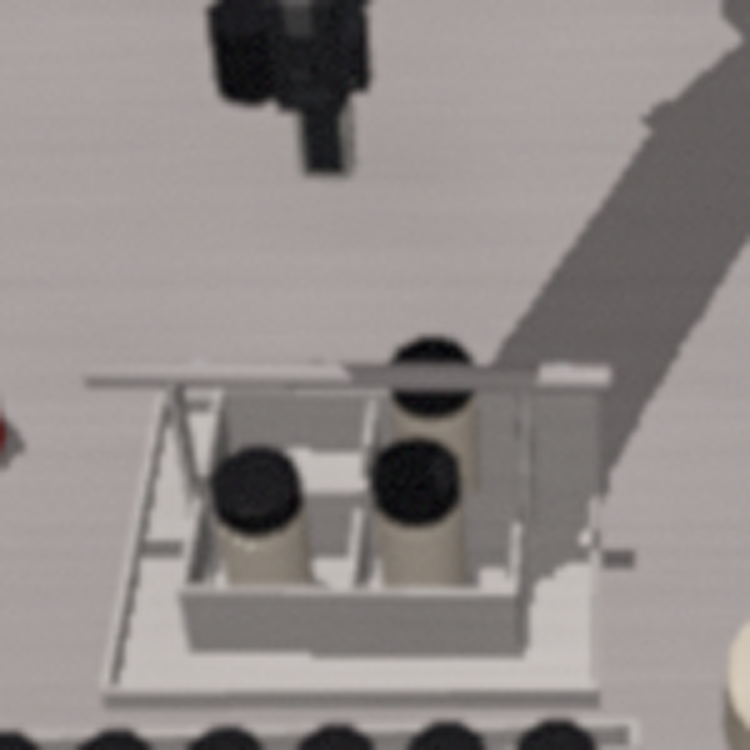

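```bash
python3 -m crank '[[[0,0,0],[6.15,0,0],0.06],[[0.0493,-0.013,0],[0,0,0],0.06],[[0.0493,-0.013,0],[0,0,0],0.06],[[0.0493,-0.013,0],[0,0,0],0.06],[[0.0493,-0.013,0],[0,0,0],0.06],[[0.0493,-0.013,0],[0,0,0],0.06],[[0,0,0],[0,0,9.9],0.06],[[0,0,0],[0,0,9.9],0.06],[[0,0,0],[0,0,9.9],0.06],[[0,0,0],[0,0,9.9],0.06]]' 40
python3 -m crank '[[[0,0,0],[0,0,0],0.06],[[0,0,0],[0,0,0],0.06]]'
python3 - <<'E'
from h import *
state()
s,_=bot.read_camera("scene");t,_=bot.read_camera("top")
crop(s,330,440,130,270,5,"pics/k8.png");crop(t,240,400,120,220,5,"pics/k9.png")
E
```

```text
t: 70.4
eef_pos: [0.5986, 0.1666, 0.2551]
tool_rot: [-0.002, 0.912, 0.411, -0.005]
contact_force: [-0.4, 0.3, -0.4]
gripper_width: 0.699
t: 70.65
eef_pos: [0.5991, 0.1665, 0.2558]
tool_rot: [-0.002, 0.91, 0.415, -0.004]
contact_force: [0.5, -0.4, 0.0]
gripper_width: 0.696
t 70.65 p [0.5991 0.1665 0.2558] F [ 0.46 -0.36  0.05] M [-0.053 -0.022 -0.033] w 0.696
tool x [ 0.656  0.755 -0.006] y [ 0.755 -0.656 -0.007] z [-0.009 -0.    -1.   ] q [-1.07  0.57  1.02  1.72 -0.52  1.17 -0.61]
```

View pics/k8.png

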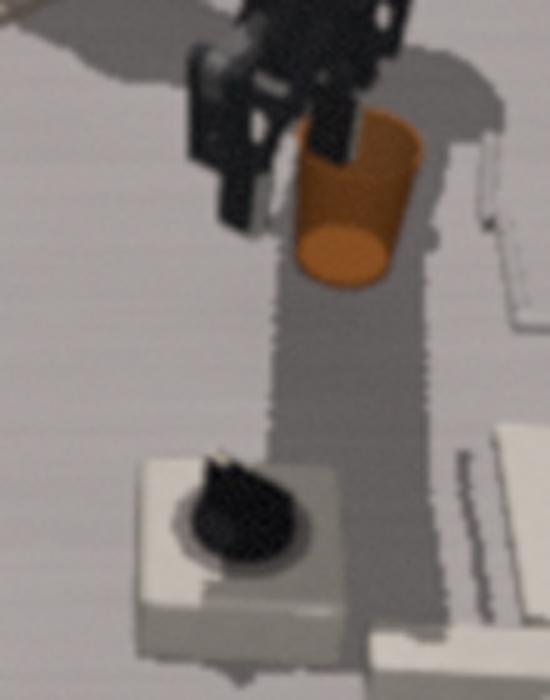

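View pics/k9.png

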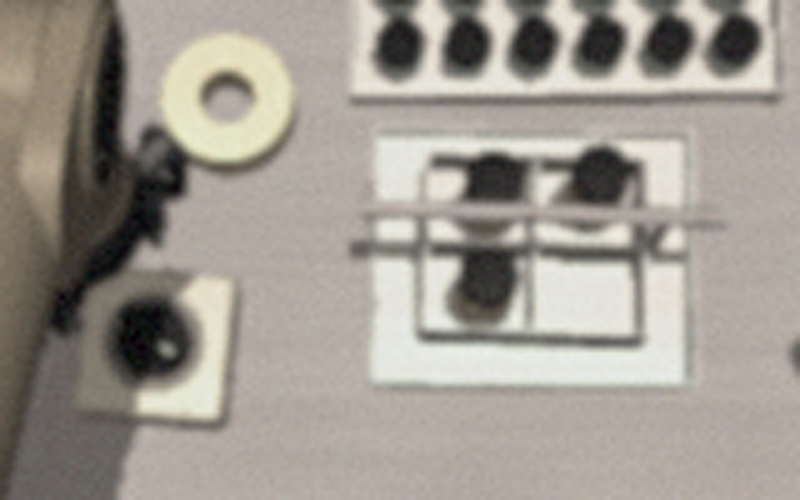

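Run:
```python
from h import *
f=lambda P,z:np.mean([ray("top",240+u/5,120+v/5,z) for u,v in P],0).round(4)
print("tray",f([(421,157),(645,158),(641,343),(418,337)],.048),"pan",f([(374,132),(690,134),(690,386),(371,384)],.014))
g=lambda P,z:np.mean([ray("scene",200+u/5,160+v/5,z) for u,v in P],0).round(4)
print("scene tray front low",g([(193,650),(525,656)],.003)," pan front top edge",g([(105,690),(598,690)],.014))
print("scene tray front high",g([(182,591),(522,592)],.048))
```

```text
tray [ 0.6653 -0.0859  0.048 ] pan [ 0.6669 -0.0881  0.014 ]
scene tray front low [ 0.7359 -0.0846  0.003 ]  pan front top edge [ 0.7639 -0.0849  0.014 ]
scene tray front high [ 0.7363 -0.0844  0.048 ]
```

```bash
python3 -m crank '[[[0.0005,0.003,0.04],[0,0,0],0.06],[[0,0,0.05],[0,0,0],0.06],[[0,0,0.05],[0,0,0],0.06],[[0,0,0.03],[0,0,0],0.06],[[0,0,0.013],[0,0,0],0.06],[[0,0,0],[0,0,0],0.06],[[0,0,0],[0,0,0],0.06]]' 40
python3 - <<'E'
from h import *
state()
s,_=bot.read_camera("scene")
crop(s,330,440,150,270,5,"pics/k10.png")
E
```

```text
t: 71.62
eef_pos: [0.6016, 0.1651, 0.0749]
tool_rot: [-0.002, 0.91, 0.414, -0.002]
contact_force: [0.3, 2.0, 0.4]
gripper_width: 0.703
t 71.62 p [0.6016 0.1651 0.0749] F [0.27 1.95 0.42] M [ 0.002 -0.062 -0.009] w 0.703
tool x [ 0.658  0.753 -0.003] y [ 0.753 -0.658 -0.005] z [-0.006  0.001 -1.   ] q [-0.93  0.76  0.82  1.85 -0.73  0.87 -0.46]
```

View pics/k10.png

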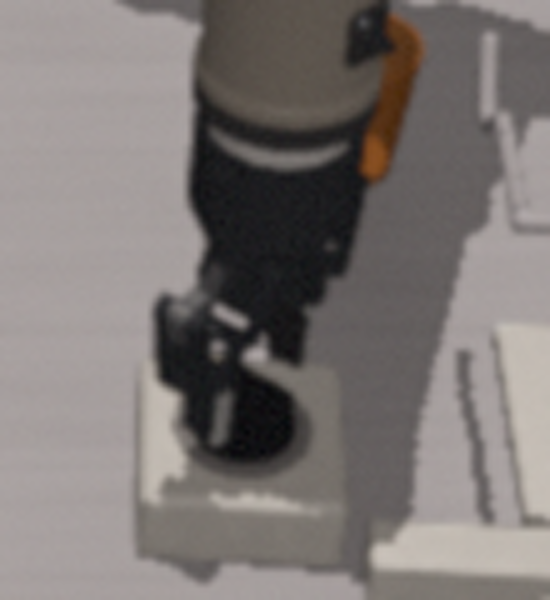

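```bash
python3 -m crank '[[[0,0,0.0025],[0,0,0],0.04],[[0,0,0],[0,0,0],0.02],[[0,0,0],[0,0,0],0.005],[[0,0,0],[0,0,0],0.005],[[0,0,0],[0,0,0],0.005],[[0,0,0],[0,0,0],0.005]]' 60
bash /tmp/s.sh; python3 -c "
from h import *
state()"
```

```text
t: 72.42
eef_pos: [0.6015, 0.1645, 0.0714]
tool_rot: [-0.001, 0.911, 0.413, -0.003]
contact_force: [4.1, -2.6, 1.7]
gripper_width: 0.132
  YAW turned 127.4 Mz 0.054 F [ 4.1 -2.6  1.7] M [-0.61 -0.98  0.05] t 72.42 jt7 -0.014
t 72.42 p [0.6015 0.1645 0.0714] F [ 4.14 -2.61  1.69] M [-0.61  -0.983  0.054] w 0.132
tool x [ 0.658  0.753 -0.004] y [ 0.753 -0.658 -0.004] z [-0.006 -0.    -1.   ] q [-0.93  0.77  0.82  1.85 -0.73  0.87 -0.46]
```

```bash
python3 -m crank '[[[0,0.001,0],[0,0,-4],0.005],[[0,0,0],[0,0,-4],0.005],[[0,0,0],[0,0,-4],0.005],[[0,0,0],[0,0,-4],0.005],[[0,0,0],[0,0,0],0.005]]' >/dev/null; bash /tmp/s.sh
python3 -m crank '[[[0,0,0],[0,0,-6],0.005],[[0,0,0],[0,0,-6],0.005],[[0,0,0],[0,0,-6],0.005],[[0,0,0],[0,0,-6],0.005],[[0,0,0],[0,0,-6],0.005],[[0,0,0],[0,0,-6],0.005],[[0,0,0],[0,0,0],0.005]]' >/dev/null; bash /tmp/s.sh
python3 -m crank '[[[0,0,0],[0,0,-6],0.005],[[0,0,0],[0,0,-6],0.005],[[0,0,0],[0,0,-6],0.005],[[0,0,0],[0,0,-6],0.005],[[0,0,0],[0,0,-6],0.005],[[0,0,0],[0,0,0],0.005],[[0,0,0],[0,0,0],0.005]]' ; bash /tmp/s.sh
```

```text
YAW turned 111.4 Mz 0.149 F [ 4.3 -2.2  2.7] M [-0.58 -0.76  0.15] t 73.05 jt7 0.134
  YAW turned 75.4 Mz 0.087 F [ 6.3 -2.2  0.1] M [-0.75 -1.41  0.09] t 73.92 jt7 0.305
t: 74.8
eef_pos: [0.6035, 0.1643, 0.0714]
tool_rot: [-0.002, 0.416, 0.909, -0.001]
contact_force: [7.8, -1.5, -2.4]
gripper_width: 0.127
  YAW turned 45.4 Mz 0.083 F [ 7.8 -1.5 -2.4] M [-0.64 -1.92  0.08] t 74.8 jt7 -0.046
```

```bash
python3 -m crank '[[[-0.0005,0.0012,0],[0,0,-6],0.005],[[0,0,0],[0,0,-6],0.005],[[0,0,0],[0,0,-6],0.005],[[0,0,0],[0,0,-6],0.005],[[0,0,0],[0,0,-6],0.005],[[0,0,0],[0,0,0],0.005],[[0,0,0],[0,0,0],0.005]]' ; bash /tmp/s.sh
python3 -m crank '[[[0,0,0],[0,0,-5],0.005],[[0,0,0],[0,0,-3],0.005],[[0,0,0],[0,0,0],0.005],[[0,0,0],[0,0,0],0.005]]' ; bash /tmp/s.sh
```

```text
t: 75.68
eef_pos: [0.604, 0.1649, 0.0713]
tool_rot: [-0.002, 0.167, 0.986, -0.0]
contact_force: [5.3, -0.6, 0.8]
gripper_width: 0.125
  YAW turned 15.4 Mz -0.036 F [ 5.3 -0.6  0.8] M [-0.45 -1.6  -0.04] t 75.67 jt7 -0.003
t: 76.18
eef_pos: [0.6041, 0.1651, 0.0713]
tool_rot: [-0.002, 0.098, 0.995, 0.0]
contact_force: [5.9, -0.8, -1.0]
gripper_width: 0.125
  YAW turned 7.4 Mz 0.025 F [ 5.9 -0.8 -1. ] M [-0.45 -1.65  0.02] t 76.17 jt7 -0.022
```

```bash
python3 -m crank '[[[0,0,0],[0,0,-3],0.005],[[0,0,0],[0,0,0],0.005],[[0,0,0],[0,0,0],0.005]]' >/dev/null; bash /tmp/s.sh
python3 -m crank '[[[0,0,0],[0,0,-2],0.005],[[0,0,0],[0,0,0],0.005],[[0,0,0],[0,0,0],0.005]]' >/dev/null; bash /tmp/s.sh
```

```text
YAW turned 4.4 Mz 0.073 F [ 5.4 -0.8  0.2] M [-0.47 -1.71  0.07] t 76.55 jt7 -0.05
  YAW turned 2.4 Mz 0.057 F [ 5.2 -0.2 -0.3] M [-0.4  -1.68  0.06] t 76.92 jt7 -0.054
```

Continue until the stop's resistance shows (M_z going strongly negative).

```bash
python3 -m crank '[[[0,0,0],[0,0,-2],0.005],[[0,0,0],[0,0,0],0.005],[[0,0,0],[0,0,0],0.005]]' >/dev/null; bash /tmp/s.sh
python3 -m crank '[[[0,0,0],[0,0,-2],0.005],[[0,0,0],[0,0,0],0.005],[[0,0,0],[0,0,0],0.005]]' >/dev/null; bash /tmp/s.sh
```

```text
YAW turned 0.4 Mz -0.026 F [ 7.2 -0.8 -0.6] M [-0.39 -1.71 -0.03] t 77.3 jt7 0.072
  YAW turned -1.4 Mz -1.124 F [ 5.2  0.3 -0.4] M [-0.22 -1.61 -1.12] t 77.67 jt7 1.113
```

```bash
python3 -m crank '[[[0,0,0],[0,0,0],0.02],[[0,0,0],[0,0,0],0.035],[[0,0,0],[0,0,0],0.05],[[0,0,0],[0,0,0],0.05],[[0,0,-0.02],[0,0,0],0.05],[[0,0,-0.05],[0,0,0],0.05],[[0,0,-0.05],[0,0,0],0.05],[[0,0,-0.05],[0,0,0],0.05],[[0,0,-0.02],[0,0,0],0.05]]' 40
python3 -m crank '[[[0.04,0,-0.03],[0,0,0],0.06],[[0.05,0,0],[0,0,0],0.06],[[0.05,0.04,0],[0,0,0],0.06],[[0,0.05,0],[0,0,0],0.06],[[0,0.05,0],[0,0,0],0.06],[[0,0,0],[0,0,0],0.06],[[0,0,0],[0,0,0],0.06]]'
python3 - <<'E'
from h import *
state()
s,_=bot.read_camera("scene");t,_=bot.read_camera("top")
cv2.imwrite("pics/z1.png",s[:,:,::-1]);crop(t,230,450,110,290,3.5,"pics/z2.png");crop(s,330,440,190,270,7,"pics/z3.png")
E
```

```text
t: 78.8
eef_pos: [0.6056, 0.1648, 0.2662]
tool_rot: [-0.001, 0.019, 1.0, 0.001]
contact_force: [0.6, 0.0, -0.8]
gripper_width: 0.586
t: 79.68
eef_pos: [0.471, 0.3081, 0.2928]
tool_rot: [-0.004, 0.019, 1.0, -0.0]
contact_force: [0.0, 0.5, -0.1]
gripper_width: 0.702
t 79.67 p [0.471  0.3081 0.2928] F [ 0.01  0.48 -0.14] M [-0.022  0.012  0.006] w 0.702
tool x [-0.999  0.038  0.007] y [ 0.038  0.999 -0.   ] z [-0.007  0.    -1.   ] q [-0.87  0.25  0.22  1.78 -0.07  1.12  0.91]
```

View pics/z1.png

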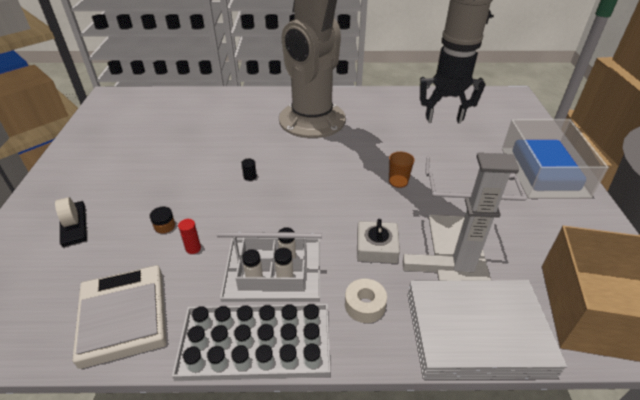

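View pics/z2.png

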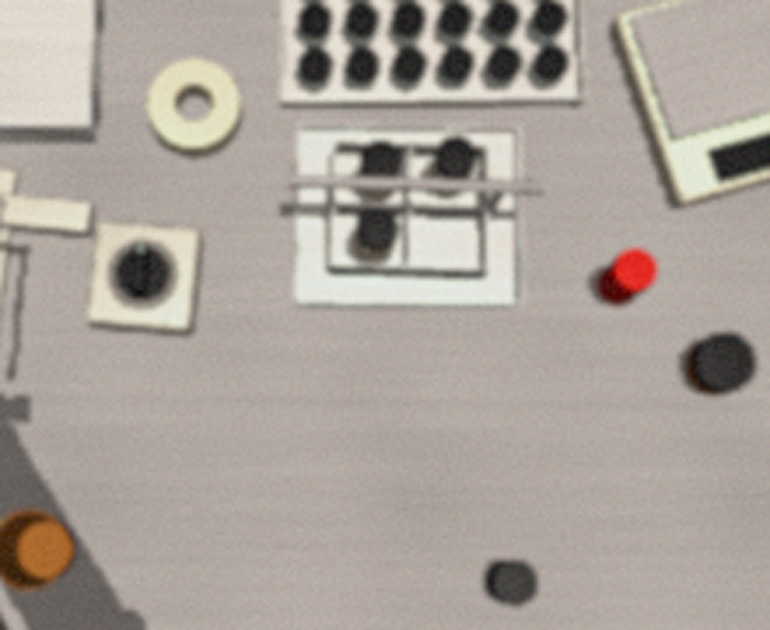

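View pics/z3.png

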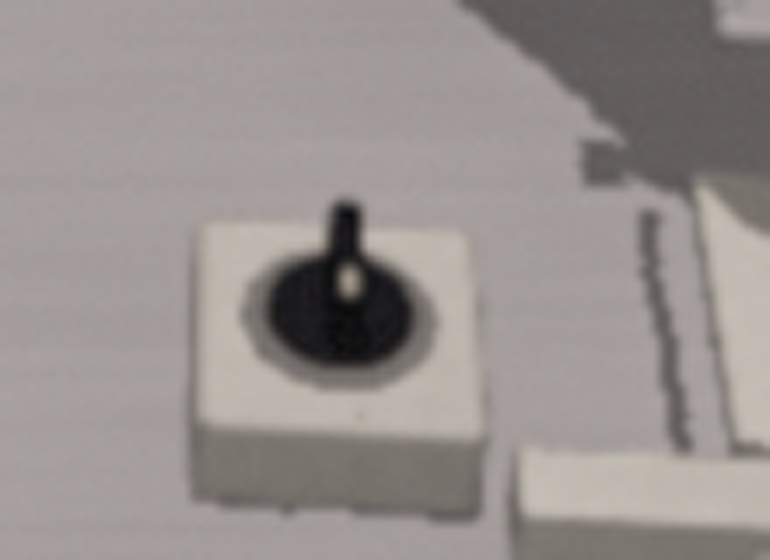

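```bash
python3 -c "
from station import bot
print(bot.hand_in())"
```

```text
the job is handed in; nothing more can be done
None
```

The job is done and handed in at about 80 s; `hand_in()` reports no verdict.

**What I did**
- **Unlocking:** I turned the lock knob clockwise to its notch, about 127° by the tool. The resistance vanished near 110°, the knob pulled itself on, then resisted again near 128°.
- **Loading:** I put all three white bottles upright into carrier compartments. The red one, the squat jar and the lid stack were left alone.
- **Weighing:** I hung the carrier on the hooks, let go and waited about 4 s. The bar sank roughly 21 mm.
- **Unloading and relocking:** I stood the carrier on the pan and turned the knob back to its parked stop, where the torque rose to about 1.1 N m.

**Last checks**
- **Settling:** Two pictures taken about 2.5 s apart showed the hanging carrier and pointer had stopped, with a shift of 0.02 px.
- **Centring:** Both cameras put the carrier within about 2 mm of the pan's centre. It looks flat, and the gripper force before release agreed.
- **Knob:** It looks as it did at the start.
- **Bench:** No white bottle is left on the bench, the other things look unmoved, and the arm is clear of everything.

**What disagreed**
- The two cameras differed by about 1 cm along x. I used corrected averages and relative readings.
- The carrier hung tilted by about 5°, so its first touch on the pan was on one edge. I levelled it by tilting the wrist before letting go; contact forces stayed under 20 N.

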